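# Sort the game sticks into the packing tray

## Robot

A 7-joint arm with a two-finger parallel gripper is mounted at the origin on a cart in front of the work surface, level with it; the furniture and walls round the work are solid. World frame = base frame: x ahead of the robot, y to its left, z up, the work surface at z = 0. Lengths are in m, angles in rad, forces in N, time in s.
With the tool pointing down it reaches from about 0.4 to 0.85 m from the base axis. Payload 10.4 kg.
Tool frame: the origin (TCP) lies on the centre line of the jaws, within the pads' length; the fingertips stand 19 mm ahead of it and the grasp point (between the pads) is the TCP; x points along the fingers, z is the direction in which the jaws open and shut, and the axes are right-handed (so a half turn about x gives the same grasp; the last joint's range is limited). The gripper opens to 87 mm and grips with 3 to 60 N. Pads are 19 mm wide; open, the fingers measure 117 mm over their backs; the gripper's body (75 mm by 190 mm) begins 51 mm behind the grasp point.
Start: joints at [-1.278, 0.332, -0.065, 1.46, 0.022, 1.35, -0.088], TCP at [0.194, 0.594, 0.242] pointing down, gripper open.
Joint ranges: [-2.6, 2.6], [-0.5, 2.12], [-1.47, 1.34], [0.16, 2.42], [-1.27, 4.41], [0.06, 2.06], [-2.6, 2.6]. Speed limits (rad/s): [2.22, 2.22, 2.79, 2.79, 3.14, 3.14, 3.14].

## Interface

Orientations are given as [roll, pitch, yaw] about the fixed x, y, z axes, in that order (R = Rz(yaw) Ry(pitch) Rx(roll)).
In Python, from cell import * gives the robot as it stands. The module is installed in compiled form; this text tells all that it offers.
- The arm moves only by the tool move_arm, never from a script. Its arguments are lists of equal length, an entry for each row: "grip": the opening in per cent of the stroke, from 0 (shut) to 100 (fully open); "delta_pos": the shift along the world's x, y, z in mm, a list of three; "turn": the turn about the world's z in rad. In form: {"grip": [grip, ...], "delta_pos": [[dx, dy, dz], ...], "turn": [turn, ...]}. A call has 1 to 12 rows; each row shifts and turns the commanded pose from where the row before left it; what a row does not reach is not made up. A row lasts 1/10 s, in which the tool goes at most 50 mm and 8.59 degrees, less where a joint would pass 70% of its speed; a pose out of reach is approached as far as the arm can. A call with a gripper value outside its range is refused whole. The fingers move at their own pace and stop on an object; "grip_force" is the grip in N (left out, the last holds). Time passes only in rows, so rows that do not move let the fingers close. It gives the time, the measured TCP pose, the force and the opening at its end, in the units of the state.
- get_state(): the state, without advancing time (a new reading comes with each control period).
- snapshot(name): name is "scene" or "top" or "wrist"; returns (picture, depth): 480x640x3 uint8, red, green, blue; 480x640 float32, m along the optical axis (not along the pixel's ray), 0 where there is no reading.
- camera_info(name): a dict with "intrinsics" (3x3 intrinsics, pixels), "position" and "attitude" of the camera in the world. Camera axes: x right, y down, z forward; pixel columns grow to the right and rows downward; lengths in m; the calibration is good to about 2 mm. The wrist camera is an equidistant fisheye: a pixel r from the principal point sees the ray r / f radians off the axis. A picture is of the moment at which its call begins: read the wrist's pose just before it. camera_info takes no time and is no camera call; for the wrist camera it gives the pose at the moment of the call.
- finish_job(): hands the job in, once; it reports no verdict.
The state is a dict: "clock": time; "joint_pos": joint angles; "joint_vel": joint speeds; "joint_efforts": joint torques, N m; "tool_pos": TCP position; "ee_rot": TCP orientation; "contact_force": force on the tool from outside, world axes, zero at the start; "ft_torque": the same for the moment, N m; "width": finger opening in m.
Only numpy, scipy, OpenCV 4.12 (cv2) and the standard library are available. Lean on these libraries where they do the work, as an engineer would, in place of code of your own. Each camera call takes 0.05 s, during which the arm holds its last target.

## Task

Draw the sorting tray fully out from under its clear cover by its pull tab, lay every wooden stick that is on the table flat in a pocket of the row made for its length, one stick to a pocket, and when all are in, push the tray fully home under the cover again. Leave the pencil and the pen where they are.

Things in the scene. Friction and masses are not known exactly. Their poses are not given: they have to be found in the camera images.
- tray (a joint): How far the tray is drawn out, in m: 0 = fully home under the clear cover, at its stop; 0.25 = fully out, at its other stop. It grows along the tray's own +y (about world +y, to the robot's left; the station may be turned by up to 0.1 rad). The slide has about 1.5 N of friction and stays where it is left.
- tray_mid (a point): The sorting tray: flat plywood, 138 mm wide (x), 276 mm long (y from -124 to +152 mm of this point), with seven shallow pockets in three rows along its y. This point moves with the tray and lies at pocket floor height, 9 mm above the table, in the middle of the pockets; z up. Low guide rails beside the tray, 69 to 81 mm from its middle line, are 16 mm high.
- cover_edge (a point): Middle of the left (+y) edge, at the top, of the fixed clear dust cover that stands over the pockets when the tray is home. The cover spans 81 mm to either side of this point in x and 240 mm in -y; its top is 41 mm and its underside 37 mm above the table, 6 mm above sticks lying in their pockets. A stick lying on top of the pocket walls does not pass under it.
- tray_tab (a point): Grip point of the tray's upright pull tab (dark wood) at its left end: a tab 50 mm long along the tray's x, 12 mm thick along its y, from 18 to 62 mm above the table; this point is in it, 44 mm above the table, axes as the tray's, at y = +142 mm from tray_mid. It always stays outside the cover, 34 mm from its edge when home.
- row_long (a point): Middle of the tray's row for the 100 mm sticks (nearest the robot), at pocket floor height; axes as the tray's, moves with it. Its two pockets have their centres at y = -60, +60 mm from here; each is 110 mm long (y), 30 mm wide (x) and 8.5 mm deep. A stick lies in it along y. The rows are 46 mm apart.
- row_medium (a point): Middle of the tray's row for the 80 mm sticks (the middle row), at pocket floor height; axes as the tray's, moves with it. Its two pockets have their centres at y = -50, +50 mm from here; each is 90 mm long (y), 30 mm wide (x) and 8.5 mm deep. A stick lies in it along y. The rows are 46 mm apart.
- row_short (a point): Middle of the tray's row for the 60 mm sticks (farthest from the robot), at pocket floor height; axes as the tray's, moves with it. Its three pockets have their centres at y = -80, +0, +80 mm from here; each is 70 mm long (y), 30 mm wide (x) and 8.5 mm deep. A stick lies in it along y. The rows are 46 mm apart.
- long_a_c (a point): Centre of a long stick: plain beech stick, 100 x 22 x 22 mm, long along its own x axis, a thin dark groove near either end; 50 g or so. All sticks look alike but for their length (100, 80 or 60 mm, at most 2, 2 and 3 of them). It may be absent.
- long_b_c (a point): Centre of a long stick: plain beech stick, 100 x 22 x 22 mm, long along its own x axis, a thin dark groove near either end; 50 g or so. All sticks look alike but for their length (100, 80 or 60 mm, at most 2, 2 and 3 of them). It may be absent.
- medium_a_c (a point): Centre of a medium stick: plain beech stick, 80 x 22 x 22 mm, long along its own x axis, a thin dark groove near either end; 40 g or so. All sticks look alike but for their length (100, 80 or 60 mm, at most 2, 2 and 3 of them). It may be absent.
- medium_b_c (a point): Centre of a medium stick: plain beech stick, 80 x 22 x 22 mm, long along its own x axis, a thin dark groove near either end; 40 g or so. All sticks look alike but for their length (100, 80 or 60 mm, at most 2, 2 and 3 of them). It may be absent.
- short_a_c (a point): Centre of a short stick: plain beech stick, 60 x 22 x 22 mm, long along its own x axis, a thin dark groove near either end; 30 g or so. All sticks look alike but for their length (100, 80 or 60 mm, at most 2, 2 and 3 of them). It may be absent.
- short_b_c (a point): Centre of a short stick: plain beech stick, 60 x 22 x 22 mm, long along its own x axis, a thin dark groove near either end; 30 g or so. All sticks look alike but for their length (100, 80 or 60 mm, at most 2, 2 and 3 of them). It may be absent.
- short_c_c (a point): Centre of a short stick: plain beech stick, 60 x 22 x 22 mm, long along its own x axis, a thin dark groove near either end; 30 g or so. All sticks look alike but for their length (100, 80 or 60 mm, at most 2, 2 and 3 of them). It may be absent.
- pencil: Bystander: green pencil, 112 mm, origin under its middle; at the right, by the table's front edge. Leave it alone.
- pen: Bystander: white pen, 145 mm, origin under its middle; at the left, by the table's front edge. Leave it alone.
Not all that is in view belongs to the job. What is shaped like the part that bears medium_b_c but pink is not meant.

How it is judged:
On the way, in this order (a step that is already met when the one before it is completed fails the run):
1. the tray is drawn fully out (value of joint tray above 0.232 m), for 0.2 s.
2. every stick lies released in its row while the tray is out (value of joint tray above 0.2 m and x of long_a_c in the frame of tray_mid between -0.054 and -0.038 m and z of long_a_c in the frame of tray_mid between 0.006 and 0.0145 m and (y of long_a_c in the frame of tray_mid between -0.07 and -0.05 m or y of long_a_c in the frame of tray_mid between 0.05 and 0.07 m) and angle between the x axis of each of long_a_c, long_b_c, medium_a_c, medium_b_c, short_a_c, short_b_c, short_c_c and the y axis of tray_mid, either way round below 0.15 rad and linear speed of each of long_a, long_b, medium_a, medium_b, short_a, short_b, short_c below 0.02 m/s and contact force between the fingers and long_a below 0.2 N and x of long_b_c in the frame of tray_mid between -0.054 and -0.038 m and z of long_b_c in the frame of tray_mid between 0.006 and 0.0145 m and (y of long_b_c in the frame of tray_mid between -0.07 and -0.05 m or y of long_b_c in the frame of tray_mid between 0.05 and 0.07 m) and contact force between the fingers and long_b below 0.2 N and x of medium_a_c in the frame of tray_mid between -0.008 and 0.008 m and z of medium_a_c in the frame of tray_mid between 0.006 and 0.0145 m and (y of medium_a_c in the frame of tray_mid between -0.06 and -0.04 m or y of medium_a_c in the frame of tray_mid between 0.04 and 0.06 m) and contact force between the fingers and medium_a below 0.2 N and x of medium_b_c in the frame of tray_mid between -0.008 and 0.008 m and z of medium_b_c in the frame of tray_mid between 0.006 and 0.0145 m and (y of medium_b_c in the frame of tray_mid between -0.06 and -0.04 m or y of medium_b_c in the frame of tray_mid between 0.04 and 0.06 m) and contact force between the fingers and medium_b below 0.2 N and x of short_a_c in the frame of tray_mid between 0.038 and 0.054 m and z of short_a_c in the frame of tray_mid between 0.006 and 0.0145 m and (y of short_a_c in the frame of tray_mid between -0.09 and -0.07 m or y of short_a_c in the frame of tray_mid between -0.01 and 0.01 m or y of short_a_c in the frame of tray_mid between 0.07 and 0.09 m) and contact force between the fingers and short_a below 0.2 N and x of short_b_c in the frame of tray_mid between 0.038 and 0.054 m and z of short_b_c in the frame of tray_mid between 0.006 and 0.0145 m and (y of short_b_c in the frame of tray_mid between -0.09 and -0.07 m or y of short_b_c in the frame of tray_mid between -0.01 and 0.01 m or y of short_b_c in the frame of tray_mid between 0.07 and 0.09 m) and contact force between the fingers and short_b below 0.2 N and x of short_c_c in the frame of tray_mid between 0.038 and 0.054 m and z of short_c_c in the frame of tray_mid between 0.006 and 0.0145 m and (y of short_c_c in the frame of tray_mid between -0.09 and -0.07 m or y of short_c_c in the frame of tray_mid between -0.01 and 0.01 m or y of short_c_c in the frame of tray_mid between 0.07 and 0.09 m) and contact force between the fingers and short_c below 0.2 N), for 0.2 s.
3. the tray is pushed home (value of joint tray below 0.008 m), for 0.2 s.
At the end, for the whole second after the job is handed in: The tray is home to within 8 mm, and every stick present lies flat, at rest and released, in a pocket of the row for its length: within 8 mm across and 10 mm along of the pocket's centre, along the row to 0.15 rad, on the pocket floor (value of joint tray below 0.008 m and x of long_a_c in the frame of tray_mid between -0.054 and -0.038 m and z of long_a_c in the frame of tray_mid between 0.006 and 0.0145 m and (y of long_a_c in the frame of tray_mid between -0.07 and -0.05 m or y of long_a_c in the frame of tray_mid between 0.05 and 0.07 m) and angle between the x axis of each of long_a_c, long_b_c, medium_a_c, medium_b_c, short_a_c, short_b_c, short_c_c and the y axis of tray_mid, either way round below 0.15 rad and linear speed of each of long_a, long_b, medium_a, medium_b, short_a, short_b, short_c below 0.02 m/s and contact force between the fingers and long_a below 0.2 N and x of long_b_c in the frame of tray_mid between -0.054 and -0.038 m and z of long_b_c in the frame of tray_mid between 0.006 and 0.0145 m and (y of long_b_c in the frame of tray_mid between -0.07 and -0.05 m or y of long_b_c in the frame of tray_mid between 0.05 and 0.07 m) and contact force between the fingers and long_b below 0.2 N and x of medium_a_c in the frame of tray_mid between -0.008 and 0.008 m and z of medium_a_c in the frame of tray_mid between 0.006 and 0.0145 m and (y of medium_a_c in the frame of tray_mid between -0.06 and -0.04 m or y of medium_a_c in the frame of tray_mid between 0.04 and 0.06 m) and contact force between the fingers and medium_a below 0.2 N and x of medium_b_c in the frame of tray_mid between -0.008 and 0.008 m and z of medium_b_c in the frame of tray_mid between 0.006 and 0.0145 m and (y of medium_b_c in the frame of tray_mid between -0.06 and -0.04 m or y of medium_b_c in the frame of tray_mid between 0.04 and 0.06 m) and contact force between the fingers and medium_b below 0.2 N and x of short_a_c in the frame of tray_mid between 0.038 and 0.054 m and z of short_a_c in the frame of tray_mid between 0.006 and 0.0145 m and (y of short_a_c in the frame of tray_mid between -0.09 and -0.07 m or y of short_a_c in the frame of tray_mid between -0.01 and 0.01 m or y of short_a_c in the frame of tray_mid between 0.07 and 0.09 m) and contact force between the fingers and short_a below 0.2 N and x of short_b_c in the frame of tray_mid between 0.038 and 0.054 m and z of short_b_c in the frame of tray_mid between 0.006 and 0.0145 m and (y of short_b_c in the frame of tray_mid between -0.09 and -0.07 m or y of short_b_c in the frame of tray_mid between -0.01 and 0.01 m or y of short_b_c in the frame of tray_mid between 0.07 and 0.09 m) and contact force between the fingers and short_b below 0.2 N and x of short_c_c in the frame of tray_mid between 0.038 and 0.054 m and z of short_c_c in the frame of tray_mid between 0.006 and 0.0145 m and (y of short_c_c in the frame of tray_mid between -0.09 and -0.07 m or y of short_c_c in the frame of tray_mid between -0.01 and 0.01 m or y of short_c_c in the frame of tray_mid between 0.07 and 0.09 m) and contact force between the fingers and short_c below 0.2 N); the robot touches nothing.
It fails at once if the pencil is shifted by more than 4 cm (distance of pencil from where it was at the start of the episode above 0.04 m).
It fails at once if the pen is shifted by more than 4 cm (distance of pen from where it was at the start of the episode above 0.04 m).
Of long_a, long_b, medium_a, medium_b, short_a, short_b, short_c only 5 to 7 are there at a start; the rules pass over those that are not, and their reading is None.
At some moment in a run one of long_a, long_b, medium_a, medium_b, short_a, short_b, short_c may be knocked a few centimetres aside while the robot is not near it.
Once in a run the grip may slacken for a moment while it holds something.
It also fails if it takes over 210 s, if anything falls off the work surface, if the arm or the gripper's body presses on something with over 40 N, if the wrist force passes 120 N, or if a joint passes its speed limit or range.

## Working session

There is one attempt and no reset: what is moved stays moved. The work goes in short steps, Python scripts to look and compute and a tool call to move; the robot and the scene stay as the last step left them, time stands still between calls to the robot, and variables do not carry over. Pictures are saved under pics/ and viewed, and the job is handed in when it is done.

Besides the shell and the picture viewer there is one more tool, called after "Call:" as name([rows], argument=value, ...), one row to a line, values as JSON. move_arm: Moves the arm, as the interface text tells. Its arguments: {"type":"object","properties":{"grip":{"type":"array","items":{"type":"number"}},"delta_pos":{"type":"array","items":{"type":"array","items":{"type":"number"}}},"turn":{"type":"array","items":{"type":"number"}},"grip_force":{"type":"number"}},"required":["grip","delta_pos","turn"]}

```bash
mkdir -p pics
python3 - <<'E'
from cell import *
import cv2,numpy as np
s=get_state();print(s)
for n in ["scene","top"]:
    p,d=snapshot(n);cv2.imwrite(f"pics/{n}0.png",p[:,:,::-1]);np.save(f"{n}0d.npy",d)
    print(n,camera_info(n), d.min(),d.max())
E
```

```text
{'clock': 0.0, 'joint_pos': array([-1.27760618,  0.33285599, -0.0647442 ,  1.46094496,  0.02158515,
        1.34993348, -0.08847046]), 'joint_vel': array([-7.44363970e-04, -5.50989092e-04,  1.04573630e-03,  1.64943359e-05,
        1.43570296e-03, -5.34120550e-04, -1.79580877e-04]), 'joint_efforts': array([-2.33155624e-04, -6.23278069e+01,  2.44907301e-02, -3.89888978e+01,
       -6.13534916e-02,  4.00989444e-02,  1.53819396e-04]), 'tool_pos': array([0.19396427, 0.59374576, 0.24076223]), 'ee_rot': array([-3.11375185,  1.56934958, -1.85865654]), 'contact_force': array([-0.23475051,  0.58321766, -0.19744696]), 'ft_torque': array([0.00173854, 0.00339861, 0.04938563]), 'width': 0.0871575827253149}
scene {'intrinsics': array([[565.71962311,   0.        , 315.96214687],
       [  0.        , 565.71962311, 248.56688553],
       [  0.        ,   0.        ,   1.        ]]), 'position': array([-0.27729556, -0.50628405,  0.93879153]), 'attitude': array([-2.3158354 , -0.00591654, -0.94153245])} 0.0 3.7852643
top {'intrinsics': array([[517.139733  ,   0.        , 329.108923  ],
       [  0.        , 517.139733  , 240.61551582],
       [  0.        ,   0.        ,   1.        ]]), 'position': array([0.25065187, 0.06231273, 1.18823126]), 'attitude': array([-2.91570835, -0.00609387, -1.65362757])} 0.0 1.9441484
```

View pics/scene0.png

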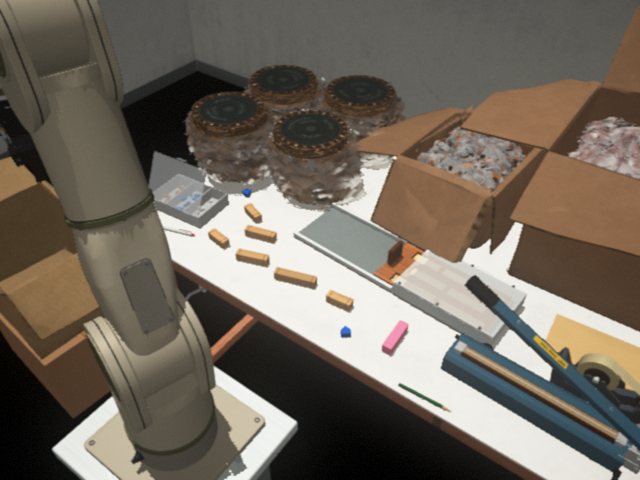

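View pics/top0.png

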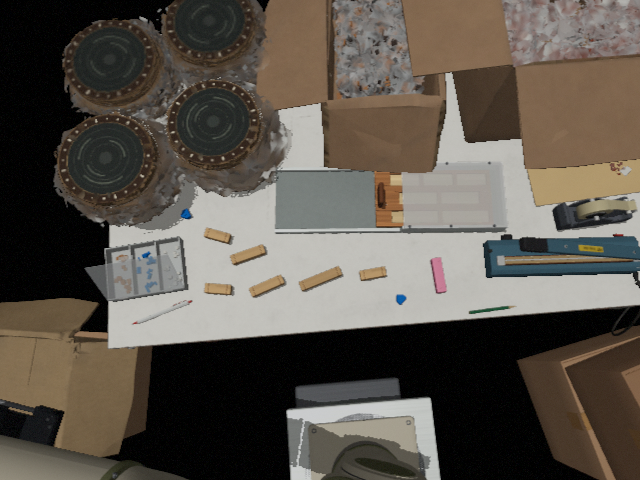

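The top view shows six beech sticks at about (217,236), (248,254), (218,289), (267,286), (321,278) and (373,274). There is also a pink bar at (438,275), which is not meant, and the tab at (381,195). Next I measure all of these.

```bash
cat > h.py <<'E'
from cell import *
import cv2,numpy as np
from scipy.spatial.transform import Rotation as R
def cam(n):
    c=camera_info(n);return c['intrinsics'],np.array(c['position']),R.from_euler('xyz',c['attitude']).as_matrix()
def ray(uv,z,C):
    K,p,A=C
    uv=np.atleast_2d(np.asarray(uv,float))
    d=np.c_[(uv-K[[0,1],[2,2]])/K[[0,1],[0,1]],np.ones(len(uv))]@A.T
    return p+d*((z-p[2])/d[:,2])[:,None]
def proj(P,C):
    K,p,A=C;q=(np.atleast_2d(P)-p)@A
    return q[:,:2]/q[:,2:]*K[[0,1],[0,1]]+K[[0,1],[2,2]]
def woodmask(img):
    h=cv2.cvtColor(img,cv2.COLOR_RGB2HSV)
    return cv2.inRange(h,(8,70,90),(25,255,255))
def sticks(img,C,z=0.011,roi=None,amin=120,amax=1500):
    m=woodmask(img);m=cv2.morphologyEx(m,cv2.MORPH_CLOSE,np.ones((3,3),np.uint8))
    out=[]
    for c in cv2.findContours(m,cv2.RETR_EXTERNAL,cv2.CHAIN_APPROX_NONE)[0]:
        a=cv2.contourArea(c)
        if not amin<a<amax: continue
        uv=c[:,0].mean(0)
        if roi and not(roi[0]<uv[0]<roi[1] and roi[2]<uv[1]<roi[3]):continue
        P=ray(c[:,0],z,C)[:,:2].astype(np.float32)*1000
        (cx,cy),(w,hh),an=cv2.minAreaRect(P)
        if w<hh: w,hh,an=hh,w,an+90
        an=(an+90)%180-90
        out.append((round(cx),round(cy),round(w),round(hh),round(np.deg2rad(an),3),uv.round().astype(int).tolist()))
    return out
E
python3 - <<'E'
from h import *
for n in ['top','scene']:
    C=cam(n);img=cv2.imread(f'pics/{n}0.png')[:,:,::-1].copy()
    print(n)
    roi=(190,410,225,300) if n=='top' else (200,370,195,315)
    for z in ([0.015] if n=='top' else [0.015]):
        for s in sticks(img,C,z,roi): print(z,s)
C=cam('top')
print(ray([[381,195],[276,172],[276,230],[505,165],[505,231],[403,229],[403,165]],0.04,C).round(3))
img=cv2.imread('pics/top0.png')
cv2.imwrite('pics/t_a.png',cv2.resize(img[150:310,190:350],None,fx=3.7,fy=3.7,interpolation=cv2.INTER_CUBIC))
cv2.imwrite('pics/t_b.png',cv2.resize(img[150:310,340:520],None,fx=3.7,fy=3.7,interpolation=cv2.INTER_CUBIC))
E
```

```text
top
0.015 (428, 295, 59, 23, np.float64(1.422), [218, 289])
0.015 (426, 184, 79, 22, np.float64(-1.233), [266, 285])
0.015 (434, -60, 60, 23, np.float64(-1.471), [373, 273])
0.015 (433, 61, 99, 21, np.float64(-1.268), [320, 278])
0.015 (503, 224, 80, 22, np.float64(-1.308), [247, 254])
0.015 (553, 293, 59, 24, np.float64(1.225), [217, 235])
scene
0.015 (432, -60, 64, 35, np.float64(-1.462), [339, 300])
0.015 (227, 134, 295, 146, np.float64(1.571), [232, 311])
0.015 (429, 61, 103, 37, np.float64(-1.258), [295, 277])
0.015 (422, 184, 85, 38, np.float64(-1.228), [252, 257])
0.015 (425, 294, 75, 30, np.float64(1.418), [219, 238])
0.015 (498, 223, 85, 39, np.float64(-1.293), [260, 233])
0.015 (550, 291, 78, 28, np.float64(1.245), [253, 212])
[[ 0.612 -0.096  0.04 ]
 [ 0.688  0.144  0.04 ]
 [ 0.548  0.153  0.04 ]
 [ 0.662 -0.396  0.04 ]
 [ 0.503 -0.37   0.04 ]
 [ 0.526 -0.138  0.04 ]
 [ 0.681 -0.155  0.04 ]]
```

View pics/t_a.png

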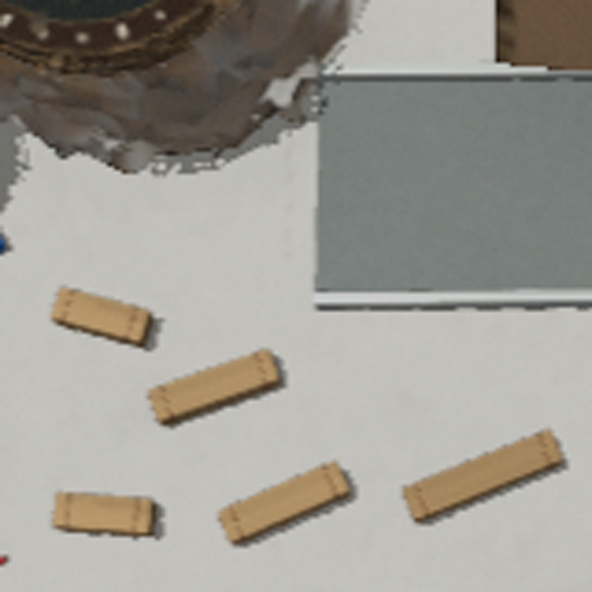

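View pics/t_b.png

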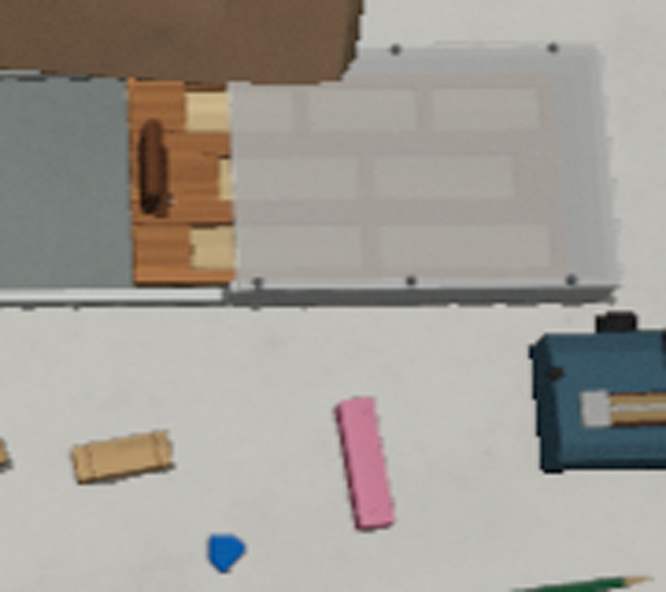

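The top crop confirms six sticks. Their lengths are 100 (one), 80 (two) and 60 (three). The cover's clear edge is near (403,200), and the pink bar stays where it is. Next I check clearances against the tall objects and the tray's yaw.

Run:
```python
from h import *
for n in ['top','scene']:
    C=cam(n);K,p,A=C;d=np.load(f'{n}0d.npy')
    v,u=np.mgrid[:480,:640]
    X=np.stack([(u-K[0,2])/K[0,0]*d,(v-K[1,2])/K[1,1]*d,d],-1)@A.T+p
    ok=(d>0)
    print(n,'table z',np.median(X[250:265,290:350,2][d[250:265,290:350]>0]) if n=='top' else '')
    for zlo,zhi in [(.05,.09),(.09,.15),(.15,.25),(.25,.5)]:
        m=ok&(X[...,2]>zlo)&(X[...,2]<zhi)&(X[...,0]>.4)
        for y0 in np.arange(-.4,.5,.05):
            q=m&(X[...,1]>y0)&(X[...,1]<y0+.05)
            if q.sum()>5: print(zlo,round(y0,2),np.sort(X[...,0][q])[3].round(3),end='; ')
        print()
C=cam('top');img=cv2.imread('pics/top0.png')[:,:,::-1].copy()
# tray rail line near (-x) grey edge / tab colour
h=cv2.cvtColor(img,cv2.COLOR_RGB2HSV)
print(h[195,381],h[205,370],h[180,390])
m=cv2.inRange(h,(0,100,20),(12,255,110));m[:, :370]=0;m[:,395:]=0;m[:170]=0;m[225:]=0
ys,xs=np.nonzero(m);print(len(xs));
c=max(cv2.findContours(m,0,1)[0],key=cv2.contourArea)
print(cv2.minAreaRect((ray(c[:,0],.062,C)[:,:2]*1000).astype(np.float32)))
# table-rail lower edge: rightmost/leftmost line points, bright rail top z=.016
print(ray([[277,231],[375,231]],.016,C).round(4))
g=cv2.cvtColor(img,cv2.COLOR_RGB2GRAY)
for u in range(285,375,15): print(u,g[220:238,u])
```

```text
top table z -0.0003394241266372333
0.05 -0.4 0.406; 0.05 -0.35 0.407; 0.05 -0.3 0.775; 0.05 -0.25 0.666; 0.05 -0.2 0.667; 0.05 -0.15 0.632; 0.05 -0.1 0.588; 0.05 -0.05 0.7; 0.05 -0.0 0.707; 0.05 0.1 0.694; 0.05 0.15 0.646; 0.05 0.2 0.642; 0.05 0.25 0.638; 0.05 0.3 0.648; 0.05 0.35 0.434; 0.05 0.4 0.43; 0.05 0.45 0.426; 
0.09 -0.4 0.736; 0.09 -0.35 0.738; 0.09 -0.3 0.775; 0.09 -0.25 0.698; 0.09 -0.2 0.701; 0.09 -0.15 0.706; 0.09 -0.1 0.711; 0.09 -0.05 0.723; 0.09 -0.0 0.729; 0.09 0.05 0.796; 0.09 0.1 0.696; 0.09 0.15 0.654; 0.09 0.2 0.639; 0.09 0.25 0.635; 0.09 0.3 0.64; 0.09 0.35 0.456; 0.09 0.4 0.452; 0.09 0.45 0.447; 
0.15 -0.4 0.417; 0.15 -0.35 0.419; 0.15 -0.25 0.745; 0.15 -0.2 0.751; 0.15 -0.15 0.754; 0.15 -0.1 0.756; 0.15 -0.05 0.758; 0.15 -0.0 0.763; 0.15 0.05 0.794; 0.15 0.1 0.958; 0.15 0.15 0.683; 0.15 0.2 0.662; 0.15 0.25 0.658; 0.15 0.3 0.675; 0.15 0.35 0.618; 0.15 0.4 0.594; 0.15 0.45 0.482; 
0.25 -0.4 0.557; 0.25 -0.35 0.561; 0.25 -0.3 0.748; 0.25 -0.25 0.748; 0.25 -0.2 0.748; 0.25 -0.15 0.748; 
scene table z 
0.05 -0.4 0.403; 0.05 -0.35 0.404; 0.05 -0.3 0.77; 0.05 -0.25
[... 917 characters left out ...]
0.2 0.743; 0.25 -0.15 0.745; 
[ 11 152  94] [ 80  12 126] [ 17 107 167]
166
((606.0372924804688, -92.24887084960938), (17.969928741455078, 59.85173797607422), 89.53678894042969)
[[ 0.5514  0.1522  0.016 ]
 [ 0.5328 -0.0759  0.016 ]]
285 [129 127 125 126 127 124 126 125 125 194 202 197 113  94 185 192 192 192]
300 [125 126 126 127 126 126 127 127 122 192 203 189 108  83 188 193 193 193]
315 [126 128 126 126 123 124 125 126 139 191 202 154  92 158 188 191 190 191]
330 [126 126 126 123 125 126 125 124 167 190 198 142  84 153 189 191 192 193]
345 [124 125 125 125 126 126 125 125 162 189 199 124  87 166 190 193 192 192]
360 [123 125 123 125 124 125 124 124 186 194 199 119  81 110 184 189 190 191]
```

Run:
```python
from h import *
C=cam('top')
a,b=ray([[285,231.56],[360,230.6]],.016,C);d=(a-b)[:2];print(a,b,'yaw',np.arctan2(-d[0],d[1]))
e=ray([[403,231],[507,232.0],[505,163.5]],.041,C);print(e)
Xs=[]
for n in ['top','scene']:
    K,p,A=cam(n);d=np.load(f'{n}0d.npy');v,u=np.mgrid[:480,:640]
    X=(np.stack([(u-K[0,2])/K[0,0]*d,(v-K[1,2])/K[1,1]*d,d],-1)@A.T+p)[d>0];Xs.append(X)
X=np.vstack(Xs)
X=X[(X[:,0]>.55)&(X[:,0]<.9)]
print('y: min x for z bands .08-.1,.1-.12,.12-.15,.15-.2,.2-.3,.3-.6')
for y0 in np.arange(-.2,.26,.02):
    r=[]
    for lo,hi in [(.08,.1),(.1,.12),(.12,.15),(.15,.2),(.2,.3),(.3,.6)]:
        q=X[(X[:,1]>y0)&(X[:,1]<y0+.02)&(X[:,2]>lo)&(X[:,2]<hi),0]
        r.append(np.sort(q)[2].round(3) if len(q)>4 else None)
    print(round(y0,2),*r)
```

```text
[0.54851503 0.13372354 0.016     ] [ 0.53659118 -0.04104157  0.016     ] yaw -0.06812226129147964
[[ 0.52156004 -0.13684893  0.041     ]
 [ 0.49985326 -0.37416688  0.041     ]
 [ 0.66529168 -0.39606375  0.041     ]]
y: min x for z bands .08-.1,.1-.12,.12-.15,.15-.2,.2-.3,.3-.6
-0.2 0.688 0.704 0.72 0.743 None 0.743
-0.18 0.691 0.705 0.722 0.749 None 0.744
-0.16 0.693 0.71 0.725 0.75 None 0.744
-0.14 0.694 0.71 0.726 0.749 None 0.749
-0.12 0.695 0.71 0.727 0.75 None None
-0.1 0.698 0.715 0.729 0.752 None None
-0.08 0.707 0.715 0.728 0.752 None None
-0.06 0.71 0.721 0.733 0.754 None None
-0.04 0.714 0.725 0.737 0.755 None None
-0.02 0.715 0.724 0.738 0.755 None None
-0.0 0.72 0.73 0.743 0.758 None None
0.02 0.729 0.74 0.752 0.772 None None
0.04 None None 0.837 0.792 None None
0.06 None None 0.798 0.79 None None
0.08 None None 0.794 0.792 None None
0.1 None None 0.794 None None None
0.12 0.725 0.722 0.744 None None None
0.14 0.678 0.687 0.68 0.747 None None
0.16 0.665 0.67 0.658 0.696 None None
0.18 0.642 0.651 0.651 0.681 None None
0.2 0.642 0.639 0.64 0.672 None None
0.22 0.64 0.641 0.637 0.663 None None
0.24 0.64 0.634 0.637 0.656 None None
```

```bash
cat >> h.py <<'E'
def jaw():
    s=get_state();M=R.from_euler('xyz',s['ee_rot']).as_matrix()
    z=M[:,2];a=np.rad2deg(np.arctan2(z[1],z[0]));return s,a,M
def need(x,y,z,jawdeg):
    """mm shift & turn to reach x,y,z (mm) with the jaw axis at jawdeg (mod 180)"""
    s,a,M=jaw();t=(jawdeg-a+90)%180-90
    print('t',round(s['clock'],2),'at',(s['tool_pos']*1000).round(1),'jaw',a.round(1),'q',s['joint_pos'].round(2),'w',round(s['width']*1000,1),'F',s['contact_force'].round(1))
    print('  d',(np.array([x,y,z])-s['tool_pos']*1000).round(1),'turn rad',np.deg2rad(t).round(3))
E
python3 - <<'E'
from h import *
s,a,M=jaw();print(M.round(2))
need(597,-117,150,125)
E
```

```text
[[-0.   -0.95  0.31]
 [-0.    0.31  0.95]
 [-1.   -0.   -0.  ]]
t 0.1 at [194.  593.8 240.9] jaw 71.9 q [-1.28  0.33 -0.06  1.46  0.02  1.35 -0.09] w 87.1 F [ 0.2 -0.5  0.4]
  d [ 403.  -710.8  -90.9] turn rad 0.927
```

Call:
move_arm([
  [26,-42,0],
  [26,-42,0],
  [26,-42,0],
  [26,-42,0],
  [26,-42,0],
  [26,-42,0],
  [26,-42,0],
  [26,-42,0],
  [26,-42,0],
  [26,-42,0],
  [26,-42,0],
  [26,-42,0],
], grip=[0,0,0,0,0,0,0,0,0,0,0,0], turn=[-0.14,-0.14,-0.14,-0.14,-0.14,-0.14,-0.14,-0.14,-0.14,-0.14,-0.14,-0.14], grip_force=20)

```text
clock: 1.3
tool_pos: [0.5066, 0.0882, 0.2416]
ee_rot: [1.508, 1.571, 1.077]
contact_force: [1.1, 1.2, -0.0]
width: 0.0026
```

Run:
```python
from h import *
need(597,-117,150,-55)
```

```text
t 1.3 at [506.6  88.2 241.6] jaw -24.7 q [-0.72  0.08  0.49  1.77 -0.04  1.3  -0.65] w 2.6 F [ 1.1  1.2 -0. ]
  d [  90.4 -205.2  -91.6] turn rad -0.529
```

Call:
move_arm([
  [18,-41,-10],
  [18,-41,-10],
  [18,-41,-10],
  [18,-41,-10],
  [18,-41,-10],
  [0,0,0],
], grip=[0,0,0,0,0,0], turn=[-0.106,-0.106,-0.106,-0.106,-0.106,0])

```text
clock: 1.9
tool_pos: [0.5955, -0.1216, 0.1896]
ee_rot: [-1.194, 1.566, -2.16]
contact_force: [-1.0, 0.2, 0.3]
width: 0.0005
```

Run:
```python
from h import *
need(597,-117,66,-55)
print(camera_info('wrist'))
p,d=snapshot('wrist');cv2.imwrite('pics/w1.png',p[:,:,::-1])
p,d=snapshot('scene');cv2.imwrite('pics/s1.png',p[:,:,::-1])
```

```text
t 1.9 at [ 595.5 -121.6  189.6] jaw -55.4 q [-0.41  0.38  0.68  1.61 -0.24  1.24 -0.65] w 0.5 F [-1.   0.2  0.3]
  d [   1.5    4.6 -123.6] turn rad 0.006
{'intrinsics': array([[371.64829954,   0.        , 326.62420796],
       [  0.        , 371.64829954, 236.83500167],
       [  0.        ,   0.        ,   1.        ]]), 'position': array([ 0.65072382, -0.0827885 ,  0.33253972]), 'attitude': array([ 2.88650639e+00, -2.10877640e-03, -9.64209004e-01])}
```

View pics/w1.png

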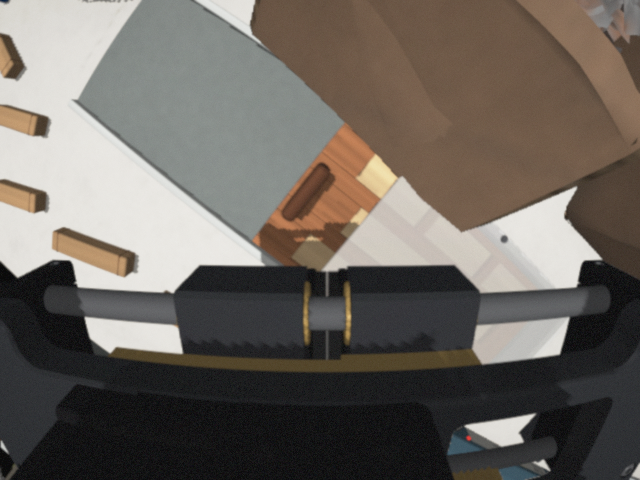

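View pics/s1.png

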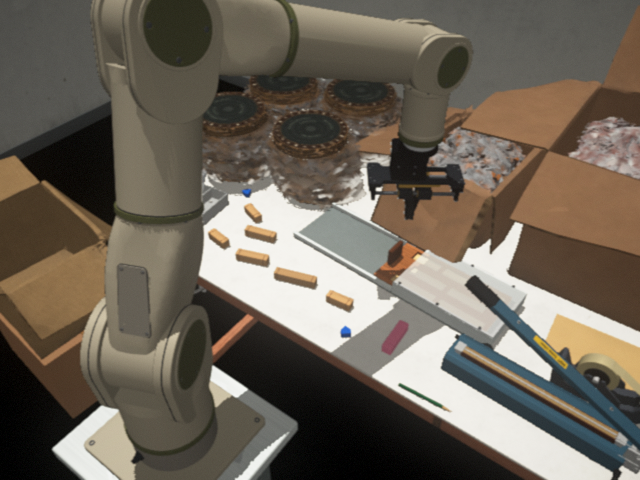

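```bash
cat >> h.py <<'E'
def wray(uv,z,C):
    K,p,A=C;uv=np.atleast_2d(np.asarray(uv,float))
    q=(uv-K[[0,1],[2,2]]);r=np.hypot(*q.T);th=r/K[0,0]
    d=np.c_[q/np.maximum(r,1e-9)[:,None]*np.sin(th)[:,None],np.cos(th)]@A.T
    return p+d*((z-p[2])/d[:,2])[:,None]
E
python3 - <<'E'
from h import *
C=cam('wrist');img=cv2.imread('pics/w1.png')
cv2.imwrite('pics/w1c.png',cv2.resize(img[110:270,230:430],None,fx=4,fy=3.7,interpolation=cv2.INTER_CUBIC))
g=cv2.cvtColor(img,cv2.COLOR_BGR2GRAY)
# grey plate/white rail inner edge: for columns find the jump along image column
P=[]
for u in range(85,235,15):
    col=g[:,u].astype(int);v0=int(102+(u-77)*(150/175.))
    seg=col[v0-15:v0+20];dd=np.diff(seg)
    P.append((u,v0-15+int(np.argmin(dd))+.5, int(dd.min()),v0-15+int(np.argmax(dd))+.5,int(dd.max())))
P=np.array(P);print(P)
for k in (1,3):
    W=wray(P[:,[0,k]],.016,C);print(W[:,:2].round(4).tolist(),np.polyfit(W[:,1],W[:,0],1))
h=cv2.cvtColor(img,cv2.COLOR_BGR2HSV)
m=cv2.inRange(h,(0,100,20),(14,255,95));m[:155]=0;m[225:]=0;m[:,:275]=0;m[:,335:]=0
c=max(cv2.findContours(m,0,1)[0],key=cv2.contourArea)
print(cv2.boundingRect(c),cv2.minAreaRect((wray(c[:,0],.062,C)[:,:2]*1000).astype(np.float32)))
E
```

```text
[[ 85.  105.5 -10.  110.5  40. ]
 [100.  118.5 -12.  123.5  44. ]
 [115.  131.5 -14.  136.5  41. ]
 [130.  143.5 -11.  148.5  40. ]
 [145.  156.5 -14.  160.5  39. ]
 [160.  168.5 -15.  173.5  37. ]
 [175.  180.5 -19.  185.5  41. ]
 [190.  191.5 -17.  196.5  37. ]
 [205.  204.5 -14.  208.5  38. ]
 [220.  214.5 -23.  220.5  43. ]]
[[0.5552, 0.1455], [0.5536, 0.1211], [0.5519, 0.0982], [0.551, 0.077], [0.5493, 0.0563], [0.5483, 0.0368], [0.5472, 0.0181], [0.5469, 0.0003], [0.5449, -0.018], [0.5453, -0.0346]] [0.05751055 0.54647312]
[[0.5511, 0.1426], [0.5495, 0.1184], [0.5479, 0.0956], [0.547, 0.0745], [0.5461, 0.0543], [0.5443, 0.0344], [0.5433, 0.0157], [0.543, -0.0021], [0.5418, -0.0199], [0.5406, -0.0375]] [0.05692082 0.54275735]
(283, 163, 50, 58) ((612.0987548828125, -87.36823272705078), (15.725972175598145, 49.405860900878906), 86.4942398071289)
```

View pics/w1c.png

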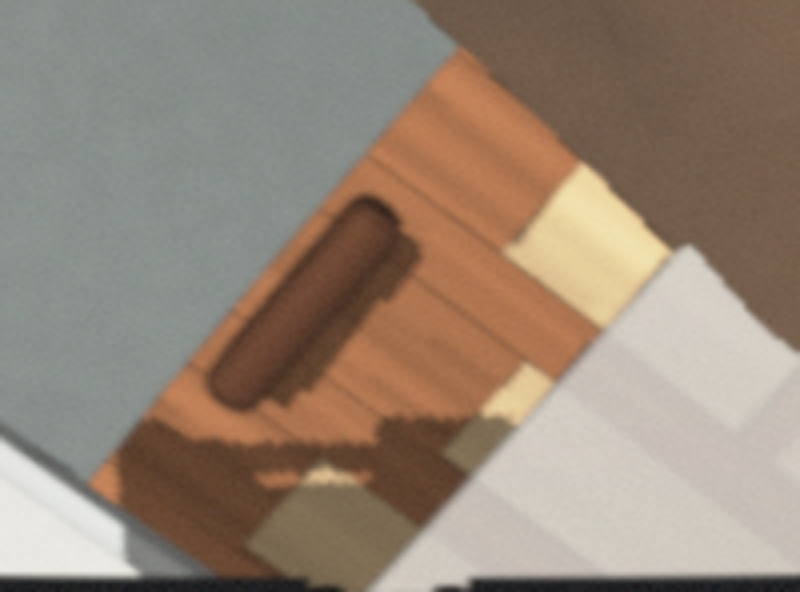

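Call:
move_arm([
  [0,2,-42],
  [0,2,-42],
  [0,1,-40],
  [0,0,0],
], grip=[0,0,0,0], turn=[0,0,0,0])

```text
clock: 2.4
tool_pos: [0.5939, -0.1075, 0.0639]
ee_rot: [-2.378, 1.565, 2.953]
contact_force: [-1.0, 0.4, 0.3]
width: 0.0006
```

Run:
```python
from h import *
need(598,-112,66,-55)
p,d=snapshot('wrist');cv2.imwrite('pics/w2.png',p[:,:,::-1])
```

```text
t 2.4 at [ 593.9 -107.5   63.9] jaw -54.5 q [-0.38  0.51  0.62  1.73 -0.34  1.02 -0.59] w 0.6 F [-1.   0.4  0.3]
  d [ 4.1 -4.5  2.1] turn rad -0.008
```

View pics/w2.png

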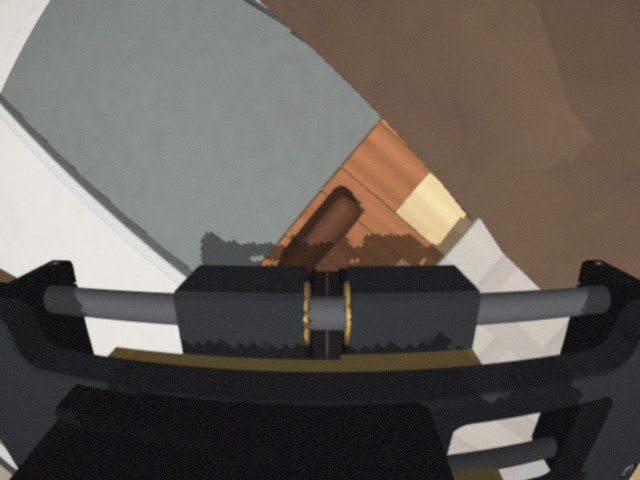

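Call:
move_arm([
  [1,10,0],
  [2,25,0],
  [2,28,0],
  [2,28,0],
  [2,28,0],
  [2,28,0],
  [2,28,0],
  [2,28,0],
  [1,20,0],
  [1,10,0],
], grip=[0,0,0,0,0,0,0,0,0,0], turn=[0,0,0,0,0,0,0,0,0,0])

```text
clock: 3.45
tool_pos: [0.6133, 0.123, 0.0693]
ee_rot: [-0.319, 1.567, -1.272]
contact_force: [-5.8, -25.0, 8.3]
width: 0.0005
```

Run:
```python
from h import *
need(598,-112,66,-55)
p,d=snapshot('top');cv2.imwrite('pics/t2.png',p[:,:,::-1])
```

```text
t 3.45 at [613.3 123.   69.3] jaw -54.6 q [-0.71  0.53  0.57  1.67 -0.32  1.04 -0.99] w 0.5 F [ -5.8 -25.    8.3]
  d [ -15.3 -235.    -3.3] turn rad -0.007
```

View pics/t2.png

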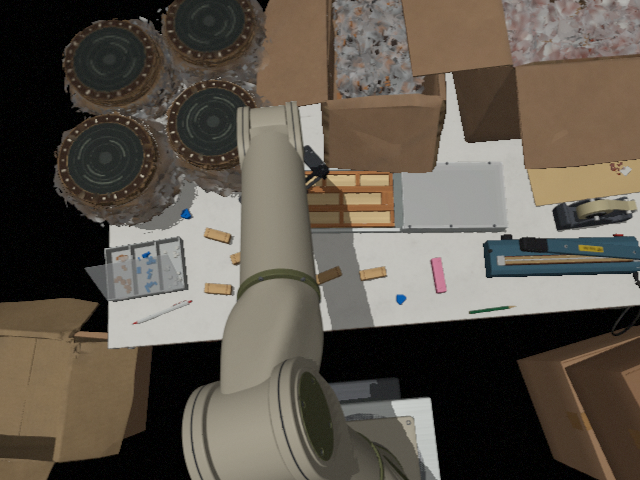

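Call:
move_arm([
  [0,-10,0],
  [0,-5,40],
  [0,0,45],
  [0,0,45],
  [-20,-18,0],
  [-22,-18,0],
  [-22,-20,0],
  [-22,-20,0],
  [-22,-20,0],
  [-22,-20,0],
  [-22,-20,0],
  [-22,-20,0],
], grip=[0,0,0,50,100,100,100,100,100,100,100,100], turn=[0,0,0,0,0.145,0.145,0.145,0.145,0.145,0.145,0.145,0.145])

```text
clock: 4.7
tool_pos: [0.4384, -0.0486, 0.1986]
ee_rot: [0.444, 1.568, 0.655]
contact_force: [1.4, -0.5, 0.0]
width: 0.0644
```

Call:
move_arm([
  [0,0,0],
  [0,0,0],
  [0,0,0],
  [0,0,0],
  [0,0,0],
  [0,0,0],
  [0,0,0],
  [0,0,0],
  [0,0,0],
  [0,0,0],
  [0,0,0],
], grip=[100,100,100,100,100,100,100,100,100,100,100], turn=[0.145,0.145,0.145,0.145,0.145,0.145,0.145,0.145,0.145,0.145,0])

```text
clock: 5.8
tool_pos: [0.4393, -0.0478, 0.1984]
ee_rot: [-0.878, 1.568, 0.779]
contact_force: [-0.6, 0.8, 0.4]
width: 0.087
```

Run:
```python
from h import *
need(434,-60,100,95.7)
p,d=snapshot('top');cv2.imwrite('pics/t3.png',p[:,:,::-1])
for s in sticks(p,cam('top'),.015,(190,410,225,300)): print(s)
cv2.imwrite('pics/t3c.png',cv2.resize(p[150:310,230:420,::-1],None,fx=4,fy=3.7,interpolation=cv2.INTER_CUBIC))
```

```text
t 5.8 at [439.3 -47.8 198.4] jaw 95.0 q [-0.7  -0.1   0.68  2.01  0.07  1.21  1.61] w 87.0 F [-0.6  0.8  0.4]
  d [ -5.3 -12.2 -98.4] turn rad 0.013
(428, 295, 59, 23, np.float64(1.417), [218, 289])
(426, 184, 79, 21, np.float64(-1.234), [266, 285])
(431, 69, 81, 21, np.float64(-1.268), [317, 279])
(503, 224, 80, 21, np.float64(-1.308), [248, 254])
(553, 293, 59, 24, np.float64(1.218), [217, 235])
```

View pics/t3c.png

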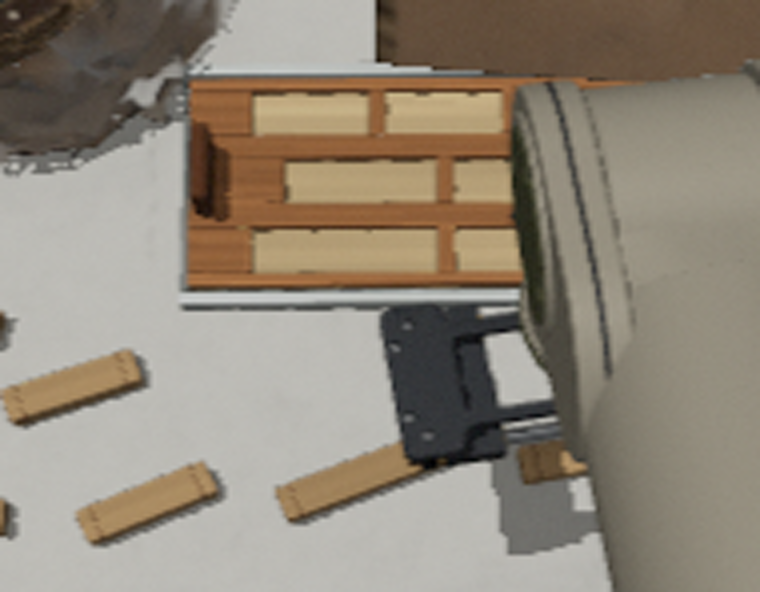

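Run:
```python
from h import *
C=cam('top');img=cv2.imread('pics/t3.png')[:,:,::-1].copy()
h=cv2.cvtColor(img,cv2.COLOR_RGB2HSV)
print([h[r,c].tolist() for r,c in [(180,308),(180,340),(199,320),(217,310)]])
m=cv2.inRange(h,(15,50,140),(32,150,255));m[:168]=0;m[226:]=0;m[:,:285]=0;m[:,358:]=0
for c in cv2.findContours(m,0,1)[0]:
    if cv2.contourArea(c)<80: continue
    print(cv2.boundingRect(c),[ [np.round(q,1) for q in cv2.minAreaRect((ray(c[:,0],z,C)[:,:2]*1000).astype(np.float32))] for z in (.0175,.009)])
```

```text
[[20, 82, 196], [20, 83, 193], [19, 86, 183], [19, 88, 183]]
(292, 212, 48, 12) [[array([576.3,  60.2]), array([110.4,  26.8]), np.float64(85.4)], [array([578.6,  60.1]), array([111.2,  27. ]), np.float64(85.4)]]
(343, 211, 15, 13) [[array([570.7, -20.6]), array([33. , 29.2]), np.float64(84.6)], [array([573.1, -21.2]), array([33.2, 29.4]), np.float64(84.6)]]
(343, 193, 15, 12) [[array([616.2, -24.8]), array([33.3, 27.2]), np.float64(85.4)], [array([618.8, -25.4]), array([33.6, 27.4]), np.float64(85.4)]]
(301, 193, 39, 12) [[array([621.9,  46. ]), array([90.1, 27.2]), np.float64(85.4)], [array([624.6,  45.8]), array([90.8, 27.4]), np.float64(85.4)]]
(326, 175, 30, 12) [[array([662.7,  -6.4]), array([69.4, 27.7]), np.float64(85.4)], [array([665.7,  -6.9]), array([69.9, 27.9]), np.float64(85.4)]]
(293, 175, 30, 12) [[array([669.1,  72.2]), array([69.3, 27.7]), np.float64(85.4)], [array([672.1,  72.3]), array([69.8, 27.9]), np.float64(85.4)]]
```

Run:
```python
from h import *
C=cam('top');img=cv2.imread('pics/t3.png')[:,:,::-1].copy()
cv2.imwrite('pics/t3d.png',cv2.resize(img[160:240,265:345,::-1],None,fx=7,fy=7,interpolation=cv2.INTER_NEAREST))
print(ray([[276.5,200],[277.5,200],[276.5,170],[276.5,229]],.0175,C).round(4))
print('home cover edge',ray([[403,200],[402.5,200]],.041,C).round(4), 'home left edge of tray in t0 (375.5)',ray([[375.5,200]],.0175,C))
print(img[200,270:285].tolist()); i0=cv2.imread('pics/top0.png')[:,:,::-1];print(i0[205,366:382].tolist())
print(i0[205,394:410].tolist())
```

```text
[[0.6265 0.1488 0.0175]
 [0.6263 0.1464 0.0175]
 [0.7015 0.1442 0.0175]
 [0.5559 0.153  0.0175]]
home cover edge [[ 0.5952 -0.1453  0.041 ]
 [ 0.5953 -0.1442  0.041 ]] home left edge of tray in t0 (375.5) [[ 0.60755647 -0.08466244  0.0175    ]]
[[186, 185, 180], [188, 187, 182], [188, 185, 181], [187, 186, 181], [188, 186, 180], [169, 168, 164], [106, 108, 104], [87, 71, 61], [89, 55, 36], [86, 50, 29], [81, 47, 31], [58, 32, 19], [34, 20, 14], [55, 34, 18], [77, 48, 26]]
[[120, 125, 123], [118, 123, 120], [121, 128, 125], [119, 126, 123], [120, 126, 124], [119, 126, 123], [120, 127, 124], [118, 124, 120], [110, 113, 108], [117, 91, 71], [143, 96, 57], [122, 79, 48], [42, 25, 15], [41, 25, 16], [38, 26, 20], [35, 20, 14]]
[[145, 98, 58], [146, 97, 60], [147, 98, 62], [147, 98, 62], [146, 98, 62], [146, 97, 60], [146, 99, 61], [146, 99, 62], [149, 114, 89], [157, 144, 133], [164, 157, 152], [163, 158, 152], [165, 158, 153], [163, 157, 152], [164, 157, 152], [164, 158, 152]]
```

View pics/t3d.png

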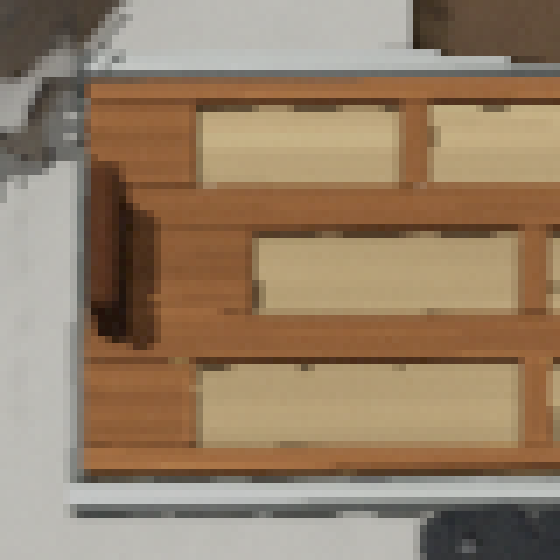

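The tray's left end is now flush with its bed at u≈277, which puts it about 0.25 m out. The pockets are measured too. First pick is the short stick at pixel (373,274), gripped by its ends.

Call:
move_arm([
  [-3,-6,-45],
  [-2,-6,-45],
  [0,0,-40],
  [0,0,0],
  [0,0,0],
], grip=[100,100,100,100,100], turn=[0.013,0,0,0,0])

```text
clock: 6.35
tool_pos: [0.4343, -0.0601, 0.0685]
ee_rot: [2.147, 1.57, -2.471]
contact_force: [0.8, 0.1, 1.0]
width: 0.0872
```

Run:
```python
from h import *
need(434,-60,29,95.7)
p,d=snapshot('wrist');cv2.imwrite('pics/w3.png',p[:,:,::-1])
```

```text
t 6.35 at [434.3 -60.1  68.5] jaw 95.4 q [-0.67  0.12  0.74  2.15 -0.1   0.9   1.8 ] w 87.2 F [0.8 0.1 1. ]
  d [ -0.3   0.1 -39.5] turn rad 0.005
```

View pics/w3.png

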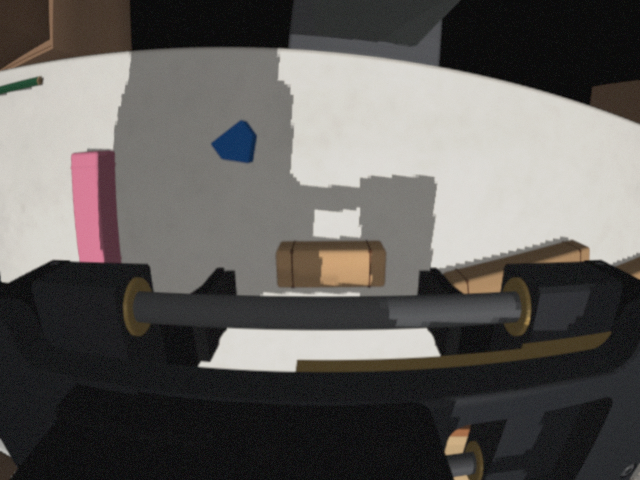

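Call:
move_arm([
  [0,0,-25],
  [0,0,-14],
  [0,0,0],
  [0,0,0],
  [0,0,0],
  [0,0,0],
  [0,0,0],
  [0,0,0],
  [0,0,0],
], grip=[100,100,100,40,40,40,40,40,40], turn=[0,0,0,0,0,0,0,0,0], grip_force=25)

```text
clock: 7.3
tool_pos: [0.4345, -0.0597, 0.029]
ee_rot: [-0.805, 1.57, 0.863]
contact_force: [-1.7, 1.5, 7.5]
width: 0.06
```

Call:
move_arm([
  [0,0,0],
  [0,0,35],
  [0,0,45],
  [0,0,45],
  [0,0,0],
], grip=[40,40,40,40,40], turn=[0,0,0,0,0])

```text
clock: 7.8
tool_pos: [0.437, -0.0601, 0.1586]
ee_rot: [-1.372, 1.562, 0.296]
contact_force: [0.6, 0.7, 0.0]
width: 0.0597
```

Run:
```python
from h import *
need(657.6,-86.8,120,86.2)
```

```text
t 7.8 at [437.  -60.1 158.6] jaw 95.5 q [-0.73 -0.06  0.76  2.07  0.04  1.11  1.67] w 59.7 F [0.6 0.7 0. ]
  d [220.6 -26.7 -38.6] turn rad -0.163
```

Call:
move_arm([
  [40,-5,0],
  [45,-6,0],
  [45,-6,0],
  [45,-6,-10],
  [40,-5,-15],
  [6,-1,-10],
  [0,0,0],
], grip=[40,40,40,40,40,40,40], turn=[-0.04,-0.04,-0.04,-0.043,0,0,0])

```text
clock: 8.5
tool_pos: [0.6542, -0.0894, 0.1156]
ee_rot: [1.928, 1.566, -2.85]
contact_force: [-0.3, 0.1, -0.6]
width: 0.0595
```

Run:
```python
from h import *
need(658,-89,41,86.2)
C=cam('wrist')
p,d=snapshot('wrist');cv2.imwrite('pics/w4.png',p[:,:,::-1])
p,d=snapshot('scene');cv2.imwrite('pics/s4.png',p[140:380,200:560,::-1])
```

```text
t 8.5 at [654.2 -89.4 115.6] jaw 86.2 q [-0.47  0.6   0.75  1.53 -0.43  1.18  1.87] w 59.5 F [-0.3  0.1 -0.6]
  d [  3.8   0.4 -74.6] turn rad -0.0
```

View pics/w4.png

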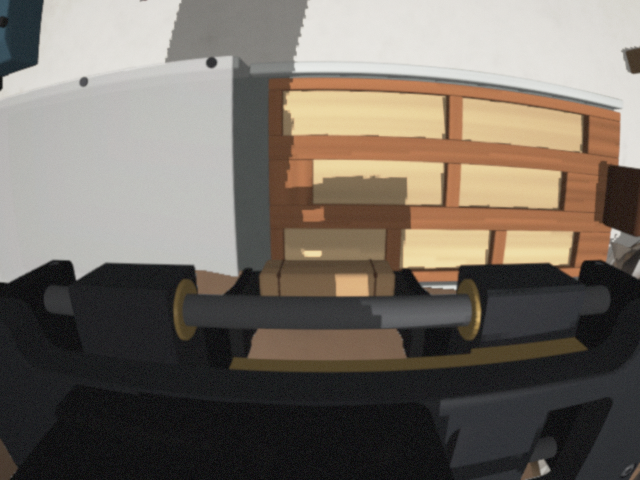

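View pics/s4.png

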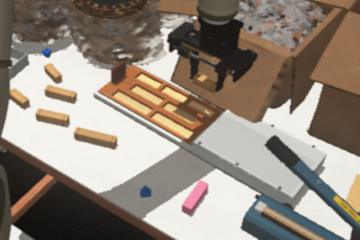

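Run:
```python
from h import *
C=cam('wrist');img=cv2.imread('pics/w4.png')
h=cv2.cvtColor(img,cv2.COLOR_BGR2HSV)
m=cv2.inRange(h,(14,30,90),(32,150,255));m[:85]=0;m[262:]=0;m[:,:270]=0;m[:,590:]=0
for c in cv2.findContours(m,0,1)[0]:
    if cv2.contourArea(c)<1500: continue
    print(cv2.boundingRect(c),[[np.round(q,1) for q in cv2.minAreaRect((wray(c[:,0],z,C)[:,:2]*1000).astype(np.float32))] for z in (.0175,.009)])
# wall-top corners of dividing ribs etc: cover corner
print(wray([[233,57]],.041,C)*1000)
```

```text
(503, 230, 71, 32) [[array([665.9,  74.8]), array([66.7, 25.3]), np.float64(84.9)], [array([668.7,  80.4]), array([69. , 26.2]), np.float64(84.9)]]
(399, 228, 93, 34) [[array([660. ,  -4.9]), array([69. , 24.2]), np.float64(85.8)], [array([662.6,  -2.2]), array([71.4, 25. ]), np.float64(85.8)]]
(284, 227, 102, 35) [[array([654.1, -83.8]), array([69.9, 24.1]), np.float64(86.3)], [array([656.4, -83.8]), array([72.3, 25. ]), np.float64(86.3)]]
(458, 163, 105, 47) [[array([620.3,  47.7]), array([87. , 30.6]), np.float64(86.1)], [array([621.5,  52.4]), array([90.1, 31.6]), np.float64(86.1)]]
(312, 159, 133, 47) [[array([613.5, -51.5]), array([89.5, 30.5]), np.float64(85.9)], [array([614.4, -50.4]), array([92.7, 31.6]), np.float64(85.9)]]
(461, 97, 123, 56) [[array([575.5,  60.5]), array([106.4,  30.7]), np.float64(86.1)], [array([575.2,  65.5]), array([110.1,  31.8]), np.float64(86.1)]]
(282, 90, 165, 50) [[array([567.1, -58.2]), array([109.1,  30.5]), np.float64(85.9)], [array([566.5, -57.2]), array([112.9,  31.6]), np.float64(85.9)]]
[[ 527.78728828 -137.45882914   41.        ]]
```

Call:
move_arm([
  [3,2,-30],
  [0,0,-30],
  [0,0,-12],
  [0,0,0],
], grip=[40,40,40,40], turn=[0,0,0,0])

```text
clock: 9.0
tool_pos: [0.6568, -0.0864, 0.0462]
ee_rot: [1.254, 1.569, 2.759]
contact_force: [-0.1, -0.6, -0.6]
width: 0.06
```

Run:
```python
from h import *
need(657,-87,40,86.2)
p,d=snapshot('wrist');cv2.imwrite('pics/w5.png',p[150:400,150:500,::-1])
```

```text
t 9.0 at [656.8 -86.4  46.2] jaw 86.2 q [-0.44  0.68  0.71  1.58 -0.49  1.07  1.9 ] w 60.0 F [-0.1 -0.6 -0.6]
  d [ 0.2 -0.6 -6.2] turn rad -0.001
```

View pics/w5.png

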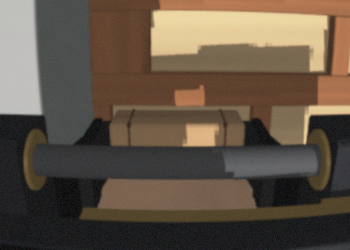

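Call:
move_arm([
  [0,0,-4],
  [0,0,-3],
  [0,0,0],
  [0,0,0],
  [0,0,0],
  [0,0,30],
  [0,0,45],
  [0,0,40],
  [0,0,0],
], grip=[40,40,40,77,77,77,77,77,77], turn=[0,0,0,0,0,0,0,0,0])

```text
clock: 9.95
tool_pos: [0.6608, -0.088, 0.1609]
ee_rot: [-1.558, 1.562, -0.053]
contact_force: [0.6, -0.3, 0.2]
width: 0.0672
```

Run:
```python
from h import *
need(426,184,150,86.2)
C=cam('wrist');p,d=snapshot('wrist');cv2.imwrite('pics/w6.png',p[:,:,::-1])
p,d=snapshot('top')
for s in sticks(p,cam('top'),.015,(190,410,225,300)): print(s)
```

```text
t 9.95 at [660.8 -88.  160.9] jaw 86.2 q [-0.48  0.57  0.78  1.48 -0.41  1.25  1.85] w 67.2 F [ 0.6 -0.3  0.2]
  d [-234.8  272.   -10.9] turn rad -0.0
(428, 295, 59, 23, np.float64(1.422), [218, 289])
(426, 184, 79, 21, np.float64(-1.233), [266, 285])
(503, 224, 80, 21, np.float64(-1.308), [247, 254])
(553, 293, 59, 24, np.float64(1.24), [217, 235])
```

View pics/w6.png

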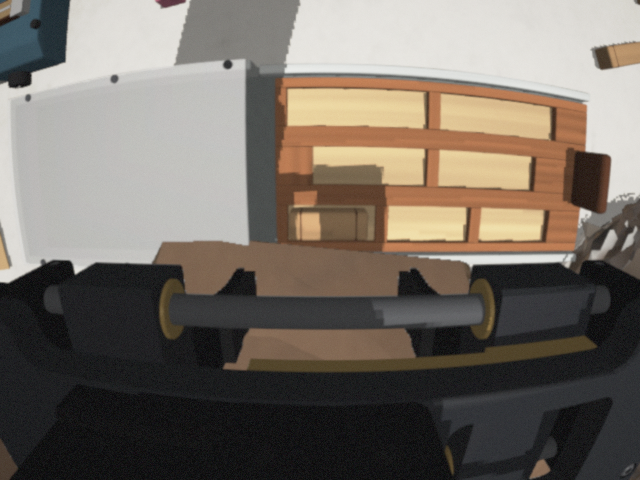

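Call:
move_arm([
  [-30,25,0],
  [-25,38,0],
  [-20,40,0],
  [-15,42,0],
  [-10,42,0],
  [-5,43,0],
  [-3,43,0],
  [0,43,0],
  [0,43,-20],
  [0,22,-40],
  [0,0,0],
], grip=[90,95,100,100,100,100,100,100,100,100,100], turn=[0,-0.04,-0.04,-0.04,-0.04,-0.04,-0.04,-0.04,0,0,0])

```text
clock: 11.15
tool_pos: [0.5454, 0.2974, 0.0877]
ee_rot: [2.411, 1.561, -2.641]
contact_force: [-0.9, 0.3, -0.1]
width: 0.0867
```

Run:
```python
from h import *
need(553,293,29,70.3)
p,d=snapshot('wrist');cv2.imwrite('pics/w7.png',p[:,:,::-1])
```

```text
t 11.15 at [545.4 297.4  87.7] jaw 70.6 q [-1.12  0.55  0.73  1.66 -0.4   1.09  0.96] w 86.7 F [-0.9  0.3 -0.1]
  d [  7.6  -4.4 -58.7] turn rad -0.004
```

View pics/w7.png

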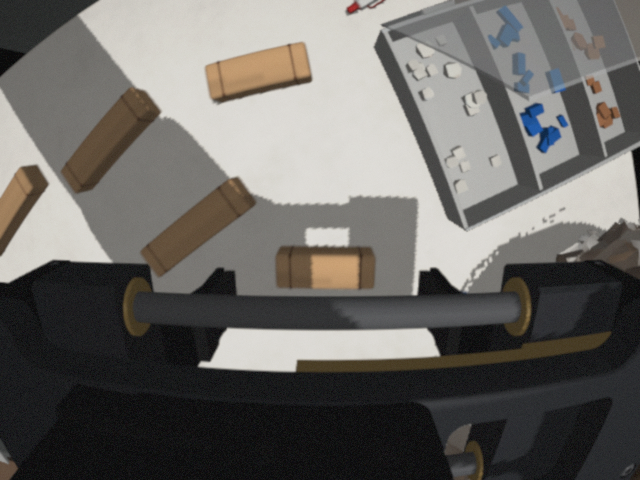

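Call:
move_arm([
  [7,-4,-25],
  [0,0,-25],
  [0,0,-9],
  [0,0,0],
  [0,0,0],
  [0,0,0],
  [0,0,0],
  [0,0,0],
  [0,0,0],
], grip=[100,100,100,40,40,40,40,40,40], turn=[0,0,0,0,0,0,0,0,0], grip_force=25)

```text
clock: 12.1
tool_pos: [0.5576, 0.2904, 0.0365]
ee_rot: [-0.469, 1.569, 0.756]
contact_force: [-1.0, 0.1, 6.0]
width: 0.0591
```

Call:
move_arm([
  [0,0,0],
  [0,0,35],
  [0,0,45],
  [0,0,40],
  [0,0,0],
], grip=[40,40,40,40,40], turn=[0,0,0,0,0])

```text
clock: 12.6
tool_pos: [0.5598, 0.2909, 0.1614]
ee_rot: [-0.608, 1.562, 0.617]
contact_force: [0.5, 0.4, -1.0]
width: 0.0592
```

Run:
```python
from h import *
need(662,-4,120,86.1)
```

```text
t 12.6 at [559.8 290.9 161.4] jaw 70.2 q [-1.13  0.48  0.78  1.59 -0.36  1.21  0.94] w 59.2 F [ 0.5  0.4 -1. ]
  d [ 102.2 -294.9  -41.4] turn rad 0.278
```

Call:
move_arm([
  [5,-40,0],
  [5,-42,0],
  [5,-43,0],
  [10,-43,0],
  [15,-43,0],
  [20,-40,0],
  [25,-35,-10],
  [17,-9,-20],
  [0,0,-10],
  [0,0,0],
  [0,0,0],
], grip=[40,40,40,40,40,40,40,40,40,40,40], turn=[0.04,0.04,0.04,0.04,0.04,0.04,0.038,0,0,0,0])

```text
clock: 13.7
tool_pos: [0.6586, -0.0039, 0.1156]
ee_rot: [1.159, 1.57, 2.663]
contact_force: [0.7, -0.5, -0.1]
width: 0.0594
```

Run:
```python
from h import *
need(662.5,-4,46,86.1)
p,d=snapshot('wrist');cv2.imwrite('pics/w8.png',p[:,:,::-1])
```

```text
t 13.7 at [658.6  -3.9 115.6] jaw 86.2 q [-0.59  0.59  0.74  1.54 -0.42  1.17  1.74] w 59.4 F [ 0.7 -0.5 -0.1]
  d [  3.9  -0.1 -69.6] turn rad -0.001
```

View pics/w8.png

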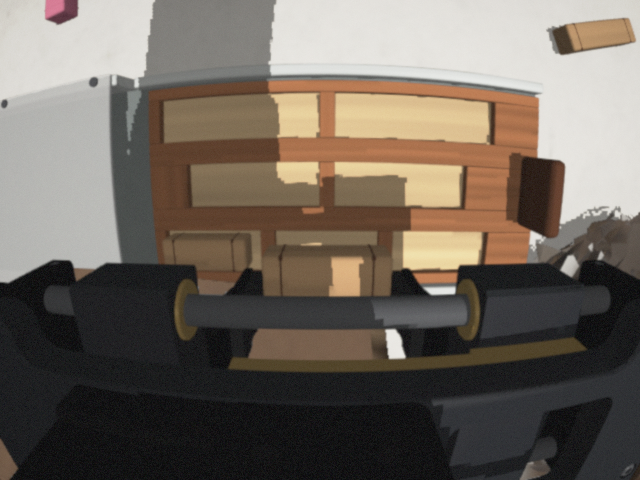

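Call:
move_arm([
  [4,0,-30],
  [0,0,-28],
  [0,0,-8],
  [0,0,-4],
  [0,0,0],
  [0,0,0],
  [0,0,0],
  [0,0,0],
  [0,0,30],
  [0,0,45],
  [0,0,35],
  [0,0,0],
], grip=[40,40,40,40,40,75,75,75,75,75,75,75], turn=[0,0,0,0,0,0,0,0,0,0,0,0])

```text
clock: 14.95
tool_pos: [0.6654, -0.0054, 0.1612]
ee_rot: [-1.414, 1.563, 0.088]
contact_force: [0.0, -0.1, 0.2]
width: 0.0652
```

Run:
```python
from h import *
need(428,295,150,-8.6)
p,d=snapshot('wrist');cv2.imwrite('pics/w9.png',p[60:300,120:600,::-1])
p,d=snapshot('top')
for s in sticks(p,cam('top'),.015,(190,410,225,300)): print(s)
```

```text
t 14.95 at [665.4  -5.4 161.2] jaw 86.1 q [-0.6   0.56  0.77  1.49 -0.4   1.25  1.72] w 65.2 F [ 0.  -0.1  0.2]
  d [-237.4  300.4  -11.2] turn rad 1.489
(428, 295, 59, 23, np.float64(1.422), [218, 289])
(503, 224, 80, 21, np.float64(-1.308), [248, 254])
```

View pics/w9.png

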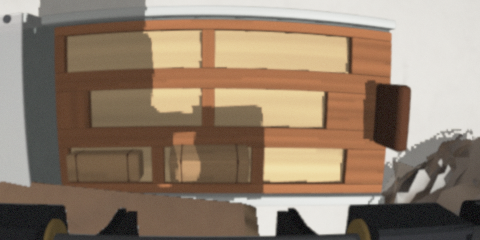

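Call:
move_arm([
  [-35,5,0],
  [-35,20,0],
  [-30,30,0],
  [-25,32,0],
  [-23,32,0],
  [-20,32,0],
  [-18,32,0],
  [-16,32,0],
  [-14,32,0],
  [-12,32,0],
  [-8,28,0],
  [0,0,-10],
], grip=[80,90,100,100,100,100,100,100,100,100,100,100], turn=[0,-0.1,-0.15,-0.15,-0.15,-0.15,-0.15,-0.15,-0.15,-0.15,-0.15,-0.15])

```text
clock: 16.25
tool_pos: [0.4314, 0.2977, 0.1451]
ee_rot: [-3.111, 1.57, 3.119]
contact_force: [-0.9, 0.4, -0.3]
width: 0.0871
```

Call:
move_arm([
  [0,0,-35],
  [0,0,-25],
  [0,0,0],
  [0,0,0],
  [0,0,0],
], grip=[100,100,100,100,100], turn=[-0.05,0,0,0,0])

```text
clock: 16.75
tool_pos: [0.4342, 0.2933, 0.0868]
ee_rot: [0.585, 1.57, 0.481]
contact_force: [0.1, -0.4, -0.1]
width: 0.0867
```

Run:
```python
from h import *
need(429,302,29,-8.6)
p,d=snapshot('wrist');cv2.imwrite('pics/w10.png',p[:,:,::-1])
```

```text
t 16.75 at [434.2 293.3  86.8] jaw -5.9 q [-1.51  0.39  0.98  1.94 -0.38  1.01 -0.46] w 86.7 F [ 0.1 -0.4 -0.1]
  d [ -5.2   8.7 -57.8] turn rad -0.046
```

View pics/w10.png

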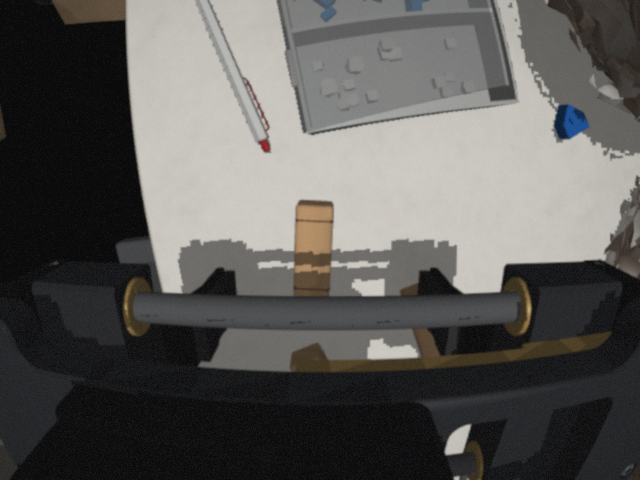

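Call:
move_arm([
  [-5,9,-20],
  [0,0,-25],
  [0,0,-12],
  [0,0,0],
  [0,0,0],
  [0,0,0],
  [0,0,0],
  [0,0,0],
  [0,0,0],
  [0,0,0],
  [0,0,0],
  [0,0,0],
], grip=[100,100,100,100,10,10,10,10,10,10,10,10], turn=[-0.046,0,0,0,0,0,0,0,0,0,0,0])

```text
clock: 18.0
tool_pos: [0.4286, 0.3022, 0.0288]
ee_rot: [-1.543, 1.57, -1.692]
contact_force: [0.1, 1.2, -0.4]
width: 0.031
```

Run:
```python
from h import *
need(429,302,29,-8.6)
```

```text
t 18.0 at [428.6 302.2  28.8] jaw -8.6 q [-1.46  0.49  0.91  1.97 -0.49  0.91 -0.45] w 31.0 F [ 0.1  1.2 -0.4]
  d [ 0.4 -0.2  0.2] turn rad -0.001
```

Call:
move_arm([
  [0,0,35],
  [0,0,45],
  [0,0,45],
  [0,0,0],
  [0,0,0],
], grip=[10,10,10,10,10], turn=[0,0,0,0,0])

```text
clock: 18.5
tool_pos: [0.4288, 0.3027, 0.1544]
ee_rot: [1.448, 1.569, 1.299]
contact_force: [-0.2, 0.7, -1.0]
width: 0.0089
```

Run:
```python
from h import *
need(668.8,82,130,-3.9)
```

```text
t 18.5 at [428.8 302.7 154.4] jaw -8.5 q [-1.62  0.29  1.07  1.88 -0.28  1.13 -0.59] w 8.9 F [-0.2  0.7 -1. ]
  d [ 240.  -220.7  -24.4] turn rad 0.081
```

Call:
move_arm([
  [0,0,-30],
  [0,0,-30],
  [0,0,0],
  [0,0,0],
  [0,0,0],
  [0,0,0],
  [0,0,0],
  [0,0,0],
], grip=[100,100,100,100,100,100,100,100], turn=[0,0,0,0,0,0,0,0])

```text
clock: 19.3
tool_pos: [0.4288, 0.3024, 0.0943]
ee_rot: [1.093, 1.57, 0.944]
contact_force: [0.2, 0.2, -0.7]
width: 0.0651
```

Run:
```python
from h import *
need(429,302,29,-8.6)
p,d=snapshot('wrist');cv2.imwrite('pics/w11.png',p[:,:,::-1])
p,d=snapshot('scene');C=cam('scene')
for s in sticks(p,C,.015,(200,370,195,315)): print(s)
```

```text
t 19.3 at [428.8 302.4  94.3] jaw -8.6 q [-1.55  0.39  1.01  1.93 -0.38  1.03 -0.52] w 65.1 F [ 0.2  0.2 -0.7]
  d [  0.2  -0.4 -65.3] turn rad -0.001
(429, 61, 103, 37, np.float64(-1.258), [295, 277])
(422, 184, 85, 39, np.float64(-1.215), [252, 257])
(425, 294, 76, 31, np.float64(1.401), [219, 238])
(498, 223, 87, 39, np.float64(-1.303), [260, 234])
(687, 232, 138, 61, np.float64(1.499), [305, 196])
```

View pics/w11.png

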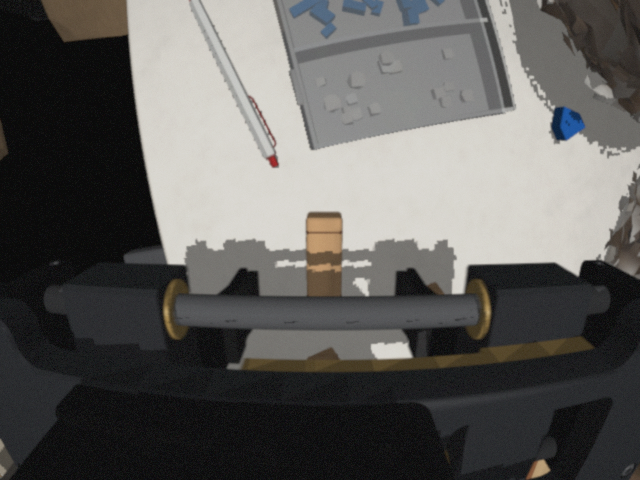

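Call:
move_arm([
  [0,0,-25],
  [0,0,-28],
  [0,0,-12],
  [0,0,0],
  [0,0,0],
  [0,0,0],
  [0,0,0],
  [0,0,0],
  [0,0,0],
  [0,0,0],
  [0,0,0],
  [0,0,0],
], grip=[55,55,50,50,10,10,10,10,10,10,10,10], turn=[0,0,0,0,0,0,0,0,0,0,0,0])

```text
clock: 20.6
tool_pos: [0.4288, 0.3024, 0.0292]
ee_rot: [1.57, 1.57, 1.421]
contact_force: [-1.5, -1.1, 6.0]
width: 0.0218
```

Call:
move_arm([
  [0,0,0],
  [0,0,0],
], grip=[10,10], turn=[0,0])

```text
clock: 20.8
tool_pos: [0.4288, 0.3025, 0.0292]
ee_rot: [1.463, 1.57, 1.314]
contact_force: [-2.2, -0.5, 7.2]
width: 0.0218
```

Call:
move_arm([
  [0,0,35],
  [0,0,45],
  [0,0,45],
  [8,-42,0],
  [12,-45,0],
  [15,-45,0],
  [20,-42,0],
  [35,-36,0],
  [45,-10,0],
  [45,0,0],
  [40,0,0],
  [20,0,0],
], grip=[10,10,10,10,10,10,10,10,10,10,10,10], turn=[0,0,0,0.02,0.02,0.02,0.02,0,0,0,0,0])

```text
clock: 22.0
tool_pos: [0.669, 0.0836, 0.1527]
ee_rot: [-1.769, 1.569, -1.839]
contact_force: [-0.4, -0.9, -0.4]
width: 0.0216
```

Call:
move_arm([
  [0,0,0],
  [0,0,0],
  [0,0,0],
], grip=[10,10,10], turn=[0,0,0])

```text
clock: 22.3
tool_pos: [0.666, 0.0843, 0.154]
ee_rot: [-2.651, 1.57, -2.721]
contact_force: [-0.3, -0.3, -1.2]
width: 0.0218
```

Run:
```python
from h import *
need(668.8,82,39.5,-3.9)
p,d=snapshot('wrist');cv2.imwrite('pics/w12.png',p[:,:,::-1])
p,d=snapshot('scene');cv2.imwrite('pics/s12.png',cv2.resize(p[130:330,200:500,::-1],None,fx=2.5,fy=2.5))
```

```text
t 22.3 at [666.   84.3 154. ] jaw -4.0 q [-0.82  0.66  0.95  1.47 -0.55  1.29  0.11] w 21.8 F [-0.3 -0.3 -1.2]
  d [   2.8   -2.3 -114.5] turn rad 0.002
```

View pics/w12.png

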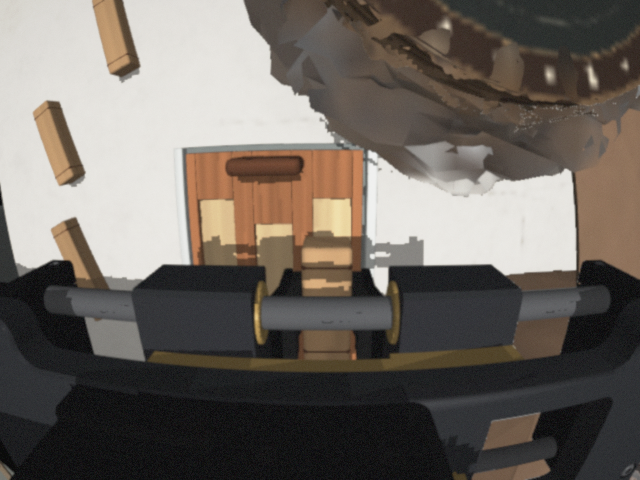

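View pics/s12.png

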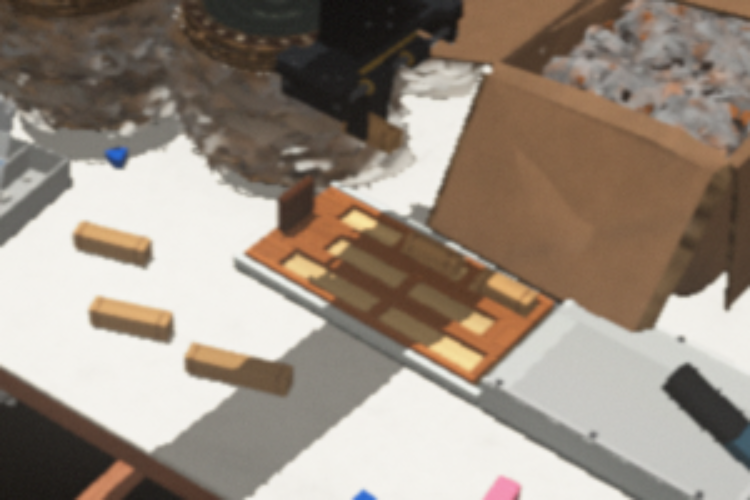

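Call:
move_arm([
  [3,-2,-30],
  [0,0,-30],
  [0,0,-25],
  [0,0,-10],
  [0,0,0],
  [0,0,0],
], grip=[10,10,10,10,10,10], turn=[0,0,0,0,0,0])

```text
clock: 23.0
tool_pos: [0.6703, 0.0824, 0.0604]
ee_rot: [-0.07, 1.569, -0.14]
contact_force: [0.7, -0.9, -0.1]
width: 0.022
```

Run:
```python
from h import *
need(668.8,82,39.5,-3.9)
p,d=snapshot('wrist');cv2.imwrite('pics/w13.png',p[100:400,100:540,::-1])
```

```text
t 23.0 at [670.3  82.4  60.4] jaw -4.0 q [-0.78  0.76  0.88  1.54 -0.62  1.14  0.15] w 22.0 F [ 0.7 -0.9 -0.1]
  d [ -1.5  -0.4 -20.9] turn rad 0.001
```

View pics/w13.png

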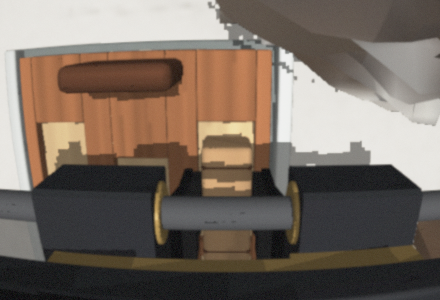

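Call:
move_arm([
  [-1,0,-10],
  [0,0,-7],
  [0,0,-3],
  [0,0,0],
  [0,0,0],
  [0,0,0],
  [0,0,0],
  [0,0,20],
  [0,0,40],
  [0,0,40],
  [0,0,15],
  [0,0,0],
], grip=[10,10,10,10,34,34,34,34,34,34,34,34], turn=[0,0,0,0,0,0,0,0,0,0,0,0])

```text
clock: 24.25
tool_pos: [0.67, 0.0822, 0.1566]
ee_rot: [0.189, 1.567, 0.119]
contact_force: [-0.5, -0.1, -0.8]
width: 0.0296
```

Run:
```python
from h import *
need(503,224,150,-75+90)
p,d=snapshot('wrist');cv2.imwrite('pics/w14.png',p[100:400,100:540,::-1])
p,d=snapshot('scene');cv2.imwrite('pics/s14.png',cv2.resize(p[130:330,200:500,::-1],None,fx=2.5,fy=2.5))
for s in sticks(p,cam('scene'),.015,(200,370,195,315)): print(s)
```

```text
t 24.25 at [670.   82.2 156.6] jaw -4.0 q [-0.82  0.66  0.95  1.46 -0.55  1.29  0.11] w 29.6 F [-0.5 -0.1 -0.8]
  d [-167.   141.8   -6.6] turn rad 0.331
(429, 61, 103, 37, np.float64(-1.258), [295, 277])
(422, 184, 85, 38, np.float64(-1.228), [252, 257])
(494, 271, 87, 39, np.float64(-1.312), [245, 227])
```

View pics/w14.png

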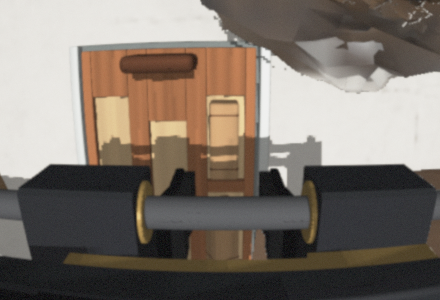

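View pics/s14.png

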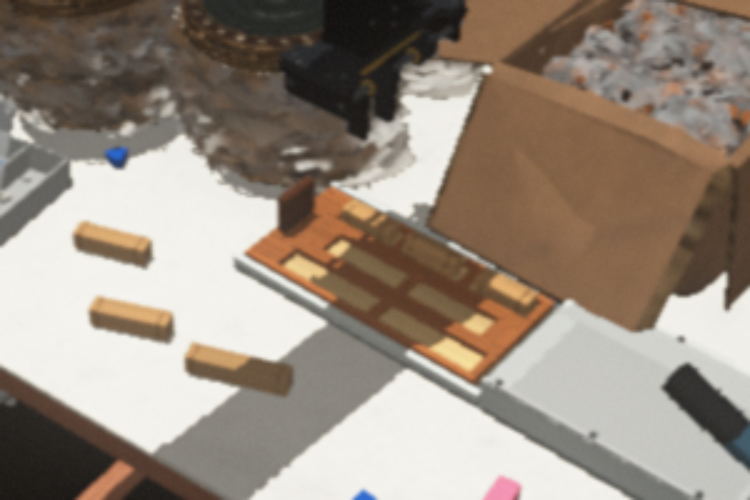

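Call:
move_arm([
  [-40,0,0],
  [-45,0,0],
  [-40,20,0],
  [-26,35,0],
  [-10,40,0],
  [-10,40,0],
  [0,40,-20],
  [0,15,-30],
  [0,0,-20],
  [0,0,0],
  [0,0,0],
], grip=[60,60,60,60,60,60,60,60,60,60,60], turn=[0,0,0.05,0.07,0.07,0.07,0.068,0,0,0,0])

```text
clock: 25.45
tool_pos: [0.4975, 0.2713, 0.0835]
ee_rot: [-2.125, 1.569, -1.867]
contact_force: [-0.4, -1.5, 1.2]
width: 0.0522
```

Run:
```python
from h import *
need(499,272,29,14.8)
C=cam('wrist');p,d=snapshot('wrist');cv2.imwrite('pics/w15.png',p[:,:,::-1])
p,d=snapshot('top')
for s in sticks(p,cam('top'),.015,(190,410,225,300)): print(s)
```

```text
t 25.45 at [497.5 271.3  83.5] jaw 14.7 q [-1.31  0.49  0.91  1.83 -0.44  1.04  0.03] w 52.2 F [-0.4 -1.5  1.2]
  d [  1.5   0.7 -54.5] turn rad 0.001
(427, 185, 79, 20, np.float64(-1.232), [266, 285])
(433, 61, 99, 21, np.float64(-1.261), [320, 278])
```

View pics/w15.png

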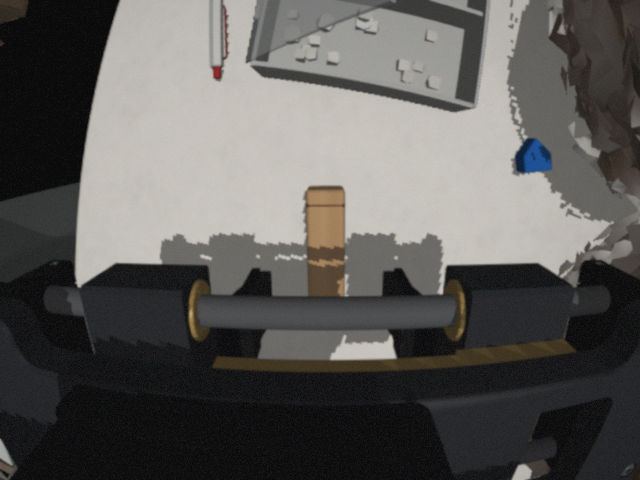

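Run:
```python
from h import *
C=cam('wrist');s=get_state()
P=wray([[326,187],[308,205],[345,205]],.022,C)*1000;print(P.round(1), (P[0]-s['tool_pos']*1000).round(1), np.hypot(*(P[0]-s['tool_pos']*1000)[:2]))
```

```text
[[486.6 313.6  22. ]
 [479.4 301.1  22. ]
 [499.5 306.5  22. ]] [-11.8  41.7 -62.8] 43.37233371269894
```

Call:
move_arm([
  [0,3,-25],
  [0,0,-20],
  [0,0,-10],
  [0,0,0],
  [0,0,0],
  [0,0,0],
  [0,0,0],
  [0,0,0],
  [0,0,0],
  [0,0,0],
  [0,0,0],
  [0,0,0],
], grip=[58,58,58,58,10,10,10,10,10,10,10,10], turn=[0,0,0,0,0,0,0,0,0,0,0,0])

```text
clock: 26.75
tool_pos: [0.4979, 0.2755, 0.0293]
ee_rot: [-0.188, 1.57, 0.07]
contact_force: [-2.0, -0.3, 5.6]
width: 0.0219
```

Call:
move_arm([
  [0,0,0],
  [0,0,0],
], grip=[10,10], turn=[0,0])

```text
clock: 26.95
tool_pos: [0.4979, 0.2754, 0.0293]
ee_rot: [-0.131, 1.57, 0.127]
contact_force: [-1.6, -0.8, 5.0]
width: 0.0216
```

Run:
```python
from h import *
need(620.4,48.1,40,-3.9)
```

```text
t 26.95 at [497.9 275.4  29.3] jaw 14.8 q [-1.26  0.57  0.85  1.86 -0.52  0.95  0.08] w 21.6 F [-1.6 -0.8  5. ]
  d [ 122.5 -227.3   10.7] turn rad -0.326
```

Call:
move_arm([
  [0,0,35],
  [0,0,45],
  [5,-10,45],
  [8,-40,0],
  [12,-45,0],
  [18,-45,0],
  [25,-42,0],
  [30,-32,0],
  [25,-10,0],
  [0,0,0],
  [0,0,0],
  [0,0,0],
], grip=[10,10,10,10,10,10,10,10,10,10,10,10], turn=[0,0,0,-0.06,-0.06,-0.06,-0.06,-0.06,-0.026,0,0,0])

```text
clock: 28.15
tool_pos: [0.6201, 0.0521, 0.1537]
ee_rot: [-2.948, 1.57, -3.014]
contact_force: [0.4, -0.3, -0.8]
width: 0.0221
```

Run:
```python
from h import *
need(620.6,51,40,-3.9)
p,d=snapshot('wrist');cv2.imwrite('pics/w16.png',p[:,:,::-1])
```

```text
t 28.15 at [620.1  52.1 153.7] jaw -3.8 q [-0.89  0.57  1.01  1.62 -0.5   1.24  0.15] w 22.1 F [ 0.4 -0.3 -0.8]
  d [   0.5   -1.1 -113.7] turn rad -0.002
```

View pics/w16.png

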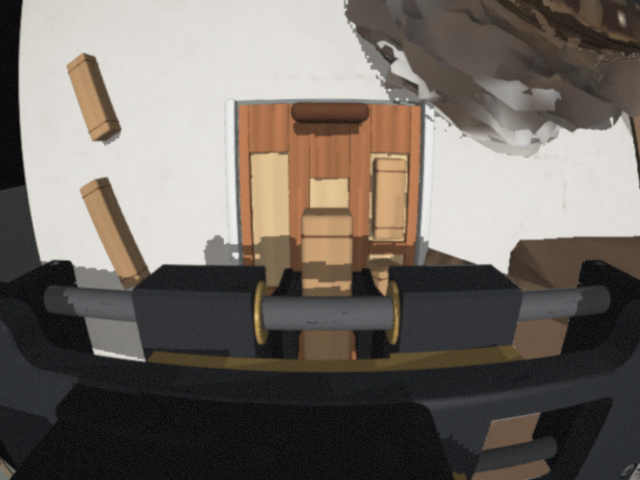

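Call:
move_arm([
  [1,-1,-30],
  [0,0,-35],
  [0,0,-30],
  [0,0,0],
  [0,0,0],
  [0,0,0],
], grip=[10,10,10,10,10,10], turn=[0,0,0,0,0,0])

```text
clock: 28.8
tool_pos: [0.6227, 0.0506, 0.061]
ee_rot: [0.088, 1.568, 0.021]
contact_force: [-0.1, 0.5, -0.7]
width: 0.0217
```

Run:
```python
from h import *
need(621,51,40,-3.9)
p,d=snapshot('wrist');cv2.imwrite('pics/w17.png',p[100:400,100:540,::-1])
```

```text
t 28.8 at [622.7  50.6  61. ] jaw -3.8 q [-0.83  0.67  0.92  1.69 -0.59  1.09  0.21] w 21.7 F [-0.1  0.5 -0.7]
  d [ -1.7   0.4 -21. ] turn rad -0.001
```

View pics/w17.png

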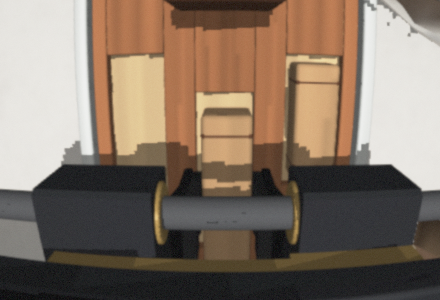

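Call:
move_arm([
  [-1,0,-10],
  [0,0,-7],
  [0,0,-4],
  [0,0,0],
  [0,0,0],
  [0,0,0],
  [0,0,0],
  [0,0,20],
  [0,0,40],
  [0,0,40],
  [0,0,15],
  [0,0,0],
], grip=[10,10,10,10,32,32,32,32,32,32,32,32], turn=[0,0,0,0,0,0,0,0,0,0,0,0])

```text
clock: 30.05
tool_pos: [0.622, 0.0502, 0.1551]
ee_rot: [0.202, 1.567, 0.134]
contact_force: [0.7, 0.5, -0.9]
width: 0.028
```

Run:
```python
from h import *
need(427,185,150,-70.6+180)
p,d=snapshot('wrist');cv2.imwrite('pics/w18.png',p[100:400,100:540,::-1])
p,d=snapshot('scene')
for s in sticks(p,cam('scene'),.015,(200,370,195,315)): print(s)
```

```text
t 30.05 at [622.   50.2 155.1] jaw -3.9 q [-0.89  0.57  1.01  1.62 -0.5   1.24  0.15] w 28.0 F [ 0.7  0.5 -0.9]
  d [-195.   134.8   -5.1] turn rad -1.165
(429, 61, 103, 37, np.float64(-1.266), [295, 277])
(293, 199, 210, 14, np.float64(-1.57), [211, 286])
(422, 184, 85, 38, np.float64(-1.233), [252, 257])
(687, 235, 131, 61, np.float64(1.499), [303, 196])
```

View pics/w18.png

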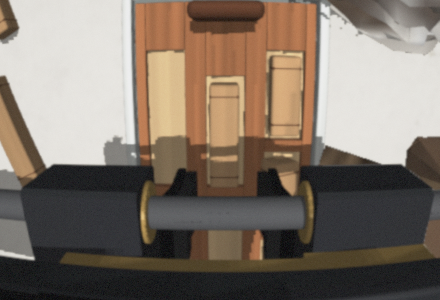

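Call:
move_arm([
  [-30,5,0],
  [-30,10,0],
  [-28,18,0],
  [-25,20,0],
  [-25,20,0],
  [-22,22,0],
  [-20,20,0],
  [-15,20,0],
  [0,0,-15],
  [0,0,-30],
  [0,0,0],
  [0,0,0],
], grip=[100,100,100,100,100,100,100,100,100,100,100,100], turn=[-0.12,-0.15,-0.15,-0.15,-0.15,-0.15,-0.15,-0.145,0,0,0,0])

```text
clock: 31.35
tool_pos: [0.4409, 0.1691, 0.1086]
ee_rot: [-0.828, 1.567, -1.952]
contact_force: [-0.0, -0.2, 0.1]
width: 0.0869
```

Run:
```python
from h import *
need(427,185,29,-70.6)
C=cam('wrist');p,d=snapshot('wrist');cv2.imwrite('pics/w19.png',p[:,:,::-1])
```

```text
t 31.35 at [440.9 169.1 108.6] jaw -64.4 q [-1.55  0.26  1.22  2.05 -0.28  1.02 -1.32] w 86.9 F [-0.  -0.2  0.1]
  d [-13.9  15.9 -79.6] turn rad -0.108
```

View pics/w19.png

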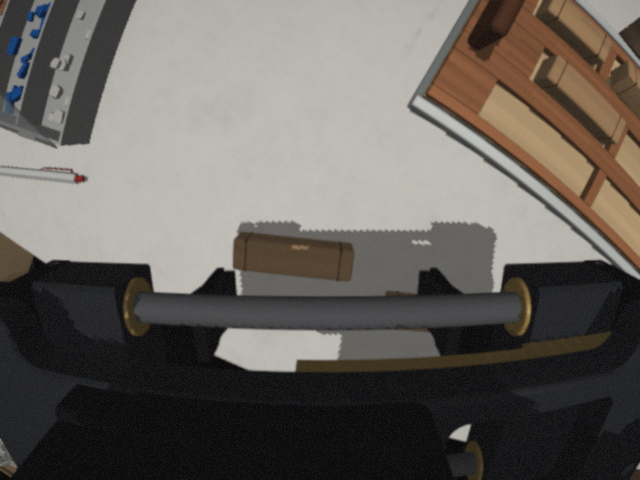

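Call:
move_arm([
  [-7,8,-10],
  [-7,8,-15],
  [0,0,0],
  [0,0,0],
  [0,0,0],
], grip=[100,100,100,100,100], turn=[-0.054,-0.054,0,0,0])

```text
clock: 31.9
tool_pos: [0.4281, 0.1861, 0.0849]
ee_rot: [1.229, 1.57, -0.002]
contact_force: [0.2, -0.1, 0.2]
width: 0.087
```

Run:
```python
from h import *
need(427,185,29,-70.6)
C=cam('wrist');p,d=snapshot('wrist');cv2.imwrite('pics/w20.png',p[:,:,::-1])
```

```text
t 31.9 at [428.1 186.1  84.9] jaw -70.5 q [-1.58  0.3   1.21  2.09 -0.34  0.97 -1.42] w 87.0 F [ 0.2 -0.1  0.2]
  d [ -1.1  -1.1 -55.9] turn rad -0.002
```

View pics/w20.png

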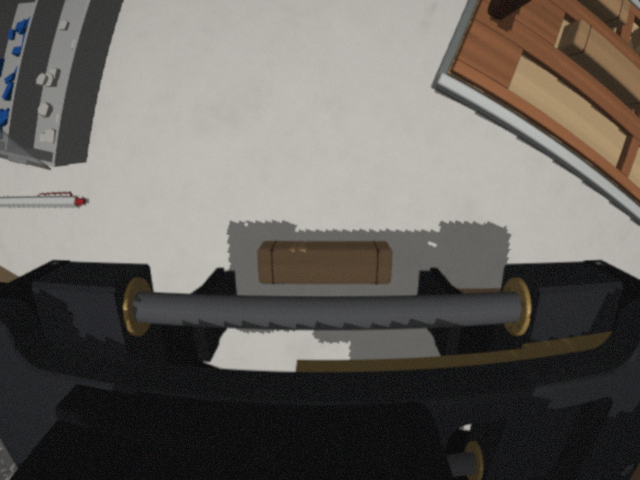

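Call:
move_arm([
  [0,0,-25],
  [0,0,-20],
  [0,0,-11],
  [0,0,0],
  [0,0,0],
  [0,0,0],
  [0,0,0],
  [0,0,0],
  [0,0,0],
], grip=[100,100,100,100,60,60,60,60,60], turn=[0,0,0,0,0,0,0,0,0])

```text
clock: 32.85
tool_pos: [0.4279, 0.1866, 0.0288]
ee_rot: [1.438, 1.57, 0.208]
contact_force: [-0.9, -1.0, 7.5]
width: 0.0794
```

Run:
```python
from h import *
need(613.4,-55,40,-93.9)
```

```text
t 32.85 at [427.9 186.6  28.8] jaw -70.5 q [-1.44  0.41  1.07  2.12 -0.48  0.87 -1.32] w 79.4 F [-0.9 -1.   7.5]
  d [ 185.5 -241.6   11.2] turn rad -0.408
```

Call:
move_arm([
  [0,0,35],
  [5,-5,45],
  [15,-20,45],
  [20,-27,0],
  [20,-27,0],
  [20,-27,0],
  [20,-27,0],
  [20,-27,0],
  [20,-27,0],
  [20,-27,0],
  [20,-20,0],
  [5,-8,0],
], grip=[60,60,60,60,60,60,60,60,60,60,60,60], turn=[0,0,-0.05,-0.05,-0.05,-0.05,-0.05,-0.05,-0.05,-0.05,-0.008,0])

```text
clock: 34.05
tool_pos: [0.6129, -0.0577, 0.1519]
ee_rot: [0.054, 1.569, -1.588]
contact_force: [-1.1, 0.3, -0.5]
width: 0.0797
```

Call:
move_arm([
  [0,0,0],
  [0,0,0],
  [0,0,0],
], grip=[60,60,60], turn=[0,0,0])

```text
clock: 34.35
tool_pos: [0.6114, -0.0536, 0.1516]
ee_rot: [-1.842, 1.57, 2.804]
contact_force: [-0.0, 0.2, -0.8]
width: 0.0795
```

Run:
```python
from h import *
need(613.4,-55,40,-93.9)
p,d=snapshot('wrist');cv2.imwrite('pics/w21.png',p[:,:,::-1])
p,d=snapshot('scene');cv2.imwrite('pics/s21.png',cv2.resize(p[130:330,200:500,::-1],None,fx=2.5,fy=2.5))
```

```text
t 34.35 at [611.4 -53.6 151.6] jaw -93.8 q [-0.77  0.59  1.08  1.65 -0.54  1.24 -1.21] w 79.5 F [-0.   0.2 -0.8]
  d [   2.    -1.4 -111.6] turn rad -0.002
```

View pics/s21.png

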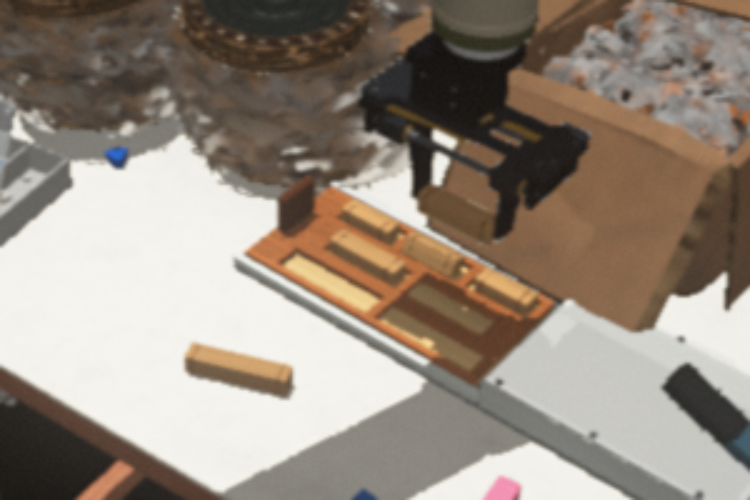

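View pics/w21.png

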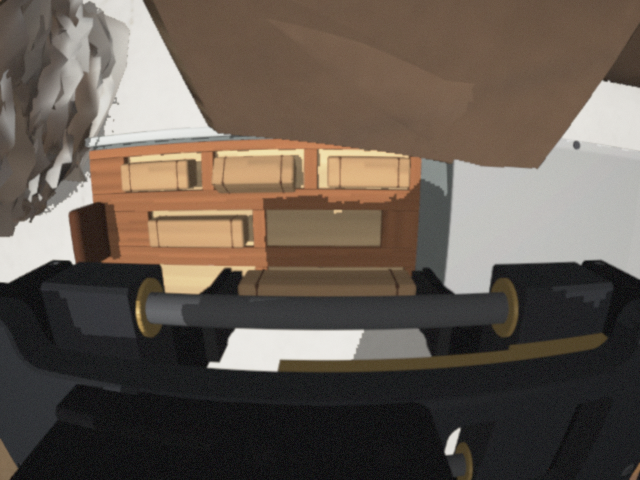

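Call:
move_arm([
  [2,-1,-30],
  [0,0,-35],
  [0,0,-27],
  [0,0,0],
  [0,0,0],
  [0,0,0],
], grip=[60,60,60,60,60,60], turn=[0,0,0,0,0,0])

```text
clock: 35.05
tool_pos: [0.6148, -0.0561, 0.0614]
ee_rot: [1.235, 1.569, -0.404]
contact_force: [0.7, 0.5, 0.1]
width: 0.0798
```

Run:
```python
from h import *
need(613.4,-55,40,-93.9)
p,d=snapshot('wrist');cv2.imwrite('pics/w22.png',p[:,:,::-1])
```

```text
t 35.05 at [614.8 -56.1  61.4] jaw -93.9 q [-0.7   0.69  0.99  1.71 -0.64  1.1  -1.15] w 79.8 F [0.7 0.5 0.1]
  d [ -1.4   1.1 -21.4] turn rad -0.0
```

View pics/w22.png

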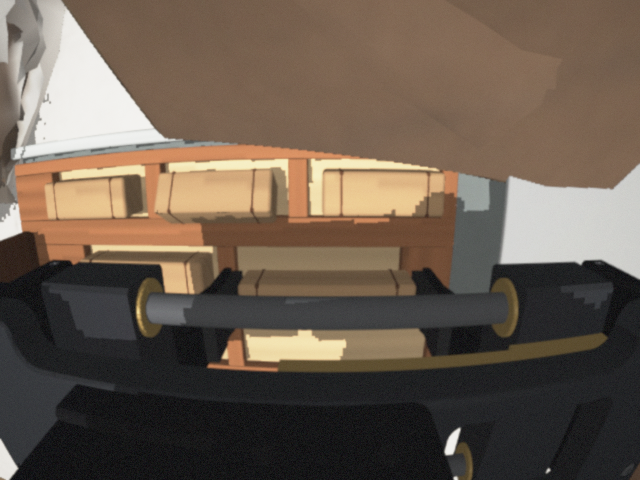

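Run:
```python
from h import *
C=cam('wrist');s=get_state()
print(s['tool_pos'])
for z in (.009,.0175): print(z,(wray([[237,250],[400,250]],z,C)*1000).round(1).tolist())
print((wray([[242,270],[413,270]],.0535,C)*1000).round(1).tolist())
# S0 top corners if z=.031
print((wray([[155,222],[277,219],[168,172],[270,168]],.031,C)*1000).round(1).tolist())
img=cv2.imread('pics/w22.png');cv2.imwrite('pics/w22c.png',cv2.resize(img[130:300,0:480],None,fx=1.66,fy=2.5,interpolation=cv2.INTER_CUBIC))
```

```text
[ 0.61479337 -0.05611631  0.06140909]
0.009 [[627.3, -7.0, 9.0], [621.4, -97.7, 9.0]]
0.0175 [[629.7, -9.3, 17.5], [624.0, -96.1, 17.5]]
[[630.4, -20.2, 53.5], [625.4, -95.1, 53.5]]
[[650.9, 29.7, 31.0], [647.6, -34.7, 31.0], [675.5, 18.5, 31.0], [672.2, -33.5, 31.0]]
```

View pics/w22c.png

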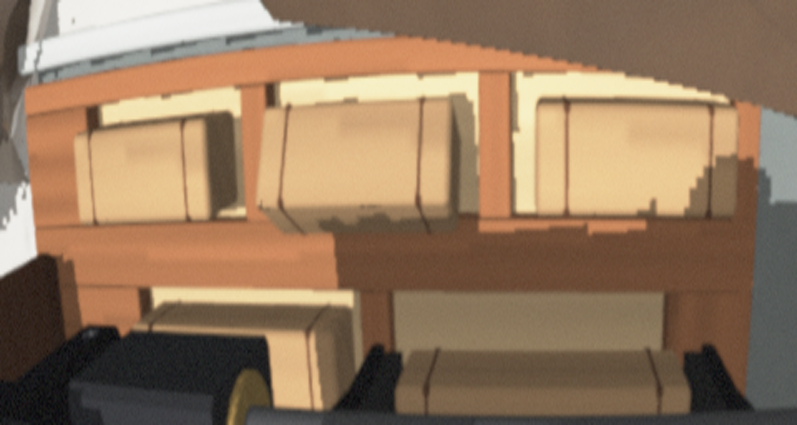

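Call:
move_arm([
  [-1,1,-10],
  [0,0,-7],
  [0,0,-4],
  [0,0,0],
  [0,0,0],
  [0,0,0],
  [0,0,0],
  [0,0,20],
  [0,0,40],
  [0,0,40],
  [0,0,15],
  [0,0,0],
], grip=[60,60,60,60,97,97,97,97,97,97,97,97], turn=[0,0,0,0,0,0,0,0,0,0,0,0])

```text
clock: 36.3
tool_pos: [0.6138, -0.0554, 0.1557]
ee_rot: [1.593, 1.568, -0.046]
contact_force: [-0.5, -0.6, -0.1]
width: 0.0847
```

Run:
```python
from h import *
need(613.4,-55,40,-93.9)
p,d=snapshot('wrist');cv2.imwrite('pics/w23.png',cv2.resize(p[100:300,60:460,::-1],None,fx=2,fy=3))
p,d=snapshot('scene');cv2.imwrite('pics/s23.png',cv2.resize(p[200:300,290:430,::-1],None,fx=5.5,fy=5.5,interpolation=cv2.INTER_CUBIC))
```

```text
t 36.3 at [613.8 -55.4 155.7] jaw -93.9 q [-0.77  0.59  1.08  1.64 -0.54  1.25 -1.21] w 84.7 F [-0.5 -0.6 -0.1]
  d [  -0.4    0.4 -115.7] turn rad 0.0
```

View pics/w23.png

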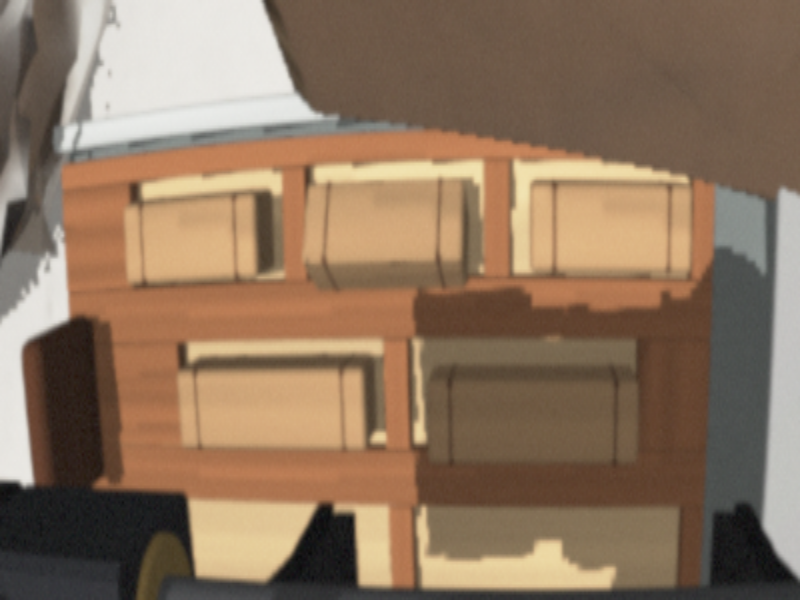

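View pics/s23.png

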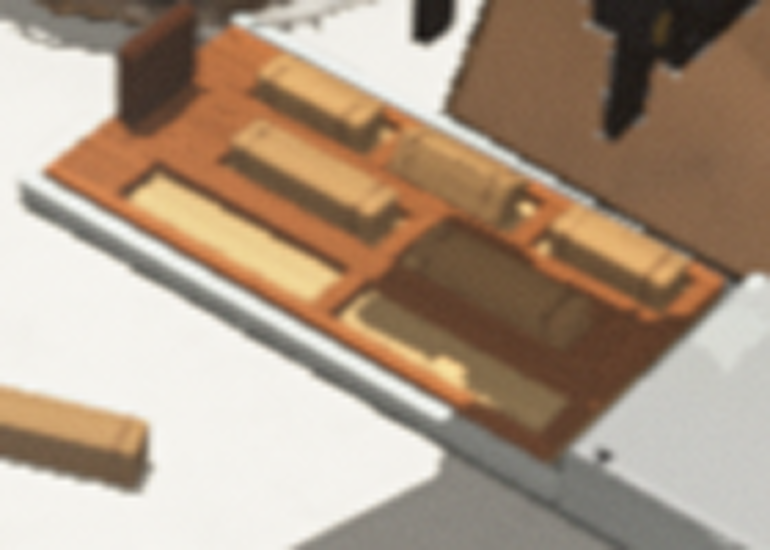

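Call:
move_arm([
  [-15,5,0],
  [-15,10,0],
  [-15,10,0],
  [-15,10,0],
  [-15,10,0],
  [-15,10,0],
  [-15,10,0],
  [-15,10,0],
  [-15,10,0],
  [-15,10,0],
  [-15,10,0],
  [-15,10,0],
], grip=[60,60,60,60,60,60,60,60,60,60,60,60], turn=[0.145,0.145,0.145,0.145,0.145,0.145,0.145,0.145,0.145,0.145,0.145,0.145])

```text
clock: 37.6
tool_pos: [0.4312, 0.0603, 0.1524]
ee_rot: [-2.137, 1.569, -2.029]
contact_force: [-0.7, -0.4, -0.6]
width: 0.0521
```

Call:
move_arm([
  [0,0,-20],
  [0,0,-25],
  [0,0,-20],
  [0,0,0],
  [0,0,0],
], grip=[60,60,60,60,60], turn=[0.145,0.05,0,0,0])

```text
clock: 38.1
tool_pos: [0.4322, 0.0595, 0.0883]
ee_rot: [-2.156, 1.568, -1.86]
contact_force: [-0.1, -0.7, 0.5]
width: 0.052
```

Run:
```python
from h import *
need(433,61,29,17.5)
p,d=snapshot('wrist');cv2.imwrite('pics/w24.png',p[:,:,::-1])
p,d=snapshot('top');cv2.imwrite('pics/t24.png',p[:,:,::-1]);cv2.imwrite('pics/t24c.png',cv2.resize(p[165:240,268:400,::-1],None,fx=6,fy=6,interpolation=cv2.INTER_CUBIC))
```

```text
t 38.1 at [432.2  59.5  88.3] jaw 16.9 q [-1.14  0.08  0.94  2.15 -0.07  0.95  0.14] w 52.0 F [-0.1 -0.7  0.5]
  d [  0.8   1.5 -59.3] turn rad 0.01
```

View pics/w24.png

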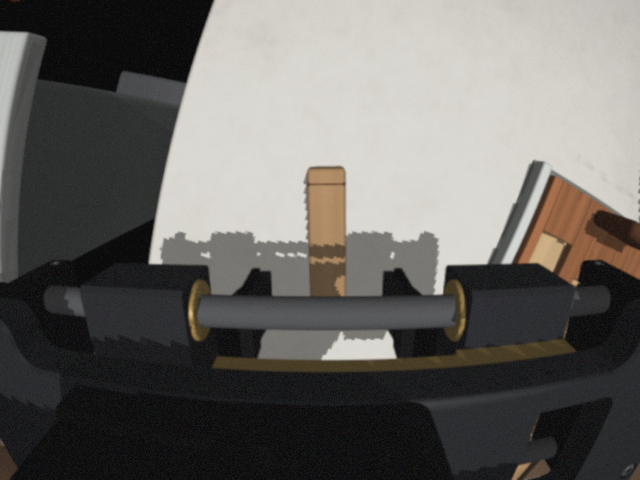

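View pics/t24c.png

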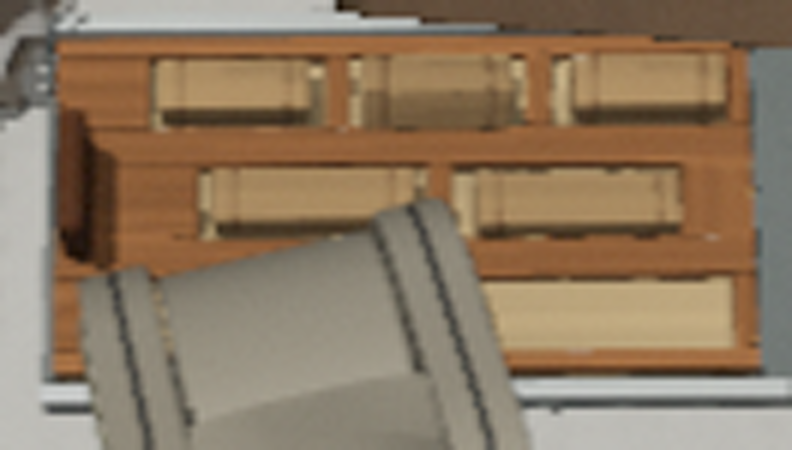

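Run:
```python
from h import *
C=cam('wrist');s=get_state()
P=wray([[326,168],[307,190],[346,190]],.022,C)*1000;q=(P-s['tool_pos']*1000)
u=np.array([np.cos(np.deg2rad(16.9+90)),np.sin(np.deg2rad(16.9+90))]);print(s['tool_pos'],q[:,:2]@u, q[:,:2]@[u[1],-u[0]])
```

```text
[0.43313032 0.05993086 0.08920222] [53.67473624 41.09419478 41.15579747] [ -0.85321397 -11.64276679  10.57486789]
```

Call:
move_arm([
  [-1,3,-25],
  [0,0,-25],
  [0,0,-10],
  [0,0,0],
  [0,0,0],
  [0,0,0],
  [0,0,0],
  [0,0,0],
  [0,0,0],
  [0,0,0],
  [0,0,0],
  [0,0,0],
], grip=[58,58,58,58,10,10,10,10,10,10,10,10], turn=[0.01,0,0,0,0,0,0,0,0,0,0,0])

```text
clock: 39.4
tool_pos: [0.432, 0.0631, 0.0289]
ee_rot: [-0.375, 1.57, -0.069]
contact_force: [-2.6, 1.0, 6.5]
width: 0.0218
```

Call:
move_arm([
  [0,0,0],
  [0,0,0],
], grip=[10,10], turn=[0,0])

```text
clock: 39.6
tool_pos: [0.432, 0.0631, 0.0289]
ee_rot: [-0.357, 1.57, -0.05]
contact_force: [-1.9, -0.3, 6.9]
width: 0.0215
```

Run:
```python
from h import *
need(575.2,61.2,40,-3.9)
```

```text
t 39.6 at [432.   63.1  28.9] jaw 17.5 q [-1.07  0.24  0.9   2.19 -0.26  0.81  0.3 ] w 21.5 F [-1.9 -0.3  6.9]
  d [143.2  -1.9  11.1] turn rad -0.374
```

Call:
move_arm([
  [0,0,35],
  [10,0,45],
  [25,-2,40],
  [30,0,0],
  [30,0,0],
  [30,0,0],
  [18,0,0],
  [0,0,0],
  [0,0,0],
  [0,0,0],
  [0,0,0],
  [0,0,0],
], grip=[10,10,10,10,10,10,10,10,10,10,10,10], turn=[0,-0.05,-0.08,-0.08,-0.08,-0.08,-0.004,0,0,0,0,0])

```text
clock: 40.8
tool_pos: [0.5744, 0.0611, 0.1488]
ee_rot: [0.176, 1.57, 0.108]
contact_force: [1.0, -0.2, -0.5]
width: 0.0217
```

Run:
```python
from h import *
need(575.2,61.2,40,-3.9)
p,d=snapshot('wrist');cv2.imwrite('pics/w25.png',p[:,:,::-1])
```

```text
t 40.8 at [574.4  61.1 148.8] jaw -3.9 q [-0.96  0.44  0.98  1.75 -0.39  1.17  0.07] w 21.7 F [ 1.  -0.2 -0.5]
  d [ 8.000e-01  1.000e-01 -1.088e+02] turn rad -0.0
```

View pics/w25.png

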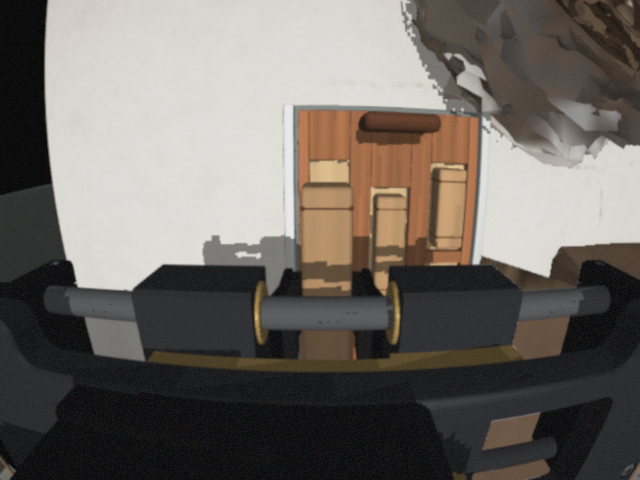

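Call:
move_arm([
  [2,0,-30],
  [0,0,-35],
  [0,0,-23],
  [0,0,0],
  [0,0,0],
  [0,0,0],
], grip=[10,10,10,10,10,10], turn=[0,0,0,0,0,0])

```text
clock: 41.45
tool_pos: [0.5777, 0.0609, 0.0622]
ee_rot: [-0.034, 1.568, -0.102]
contact_force: [-0.6, -0.6, -0.6]
width: 0.0219
```

Run:
```python
from h import *
need(576,61.2,40,-3.9)
p,d=snapshot('wrist');cv2.imwrite('pics/w26.png',p[100:400,100:540,::-1])
```

```text
t 41.45 at [577.7  60.9  62.2] jaw -3.9 q [-0.89  0.55  0.89  1.81 -0.5   1.02  0.14] w 21.9 F [-0.6 -0.6 -0.6]
  d [ -1.7   0.3 -22.2] turn rad -0.0
```

View pics/w26.png

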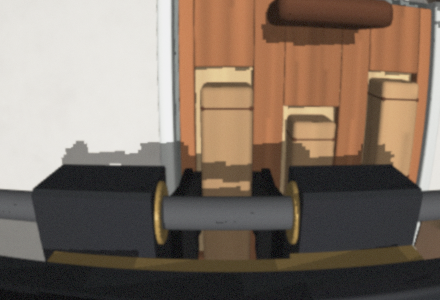

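Call:
move_arm([
  [-2,0,-10],
  [0,0,-8],
  [0,0,-4],
  [0,0,0],
  [0,0,0],
  [0,0,0],
  [0,0,0],
  [0,0,20],
  [0,0,40],
  [0,0,45],
  [0,0,30],
  [0,0,0],
], grip=[10,10,10,10,33,33,33,33,33,33,33,33], turn=[0,0,0,0,0,0,0,0,0,0,0,0])

```text
clock: 42.7
tool_pos: [0.5769, 0.0608, 0.1777]
ee_rot: [0.256, 1.564, 0.188]
contact_force: [0.2, 0.2, -1.8]
width: 0.0285
```

Run:
```python
from h import *
need(590,-20,250,-3.9)
```

```text
t 42.7 at [576.9  60.8 177.7] jaw -3.9 q [-0.98  0.41  1.01  1.71 -0.37  1.22  0.05] w 28.5 F [ 0.2  0.2 -1.8]
  d [ 13.1 -80.8  72.3] turn rad 0.0
```

Call:
move_arm([
  [10,-40,10],
  [10,-45,10],
  [10,-45,0],
  [5,-40,0],
  [0,0,0],
  [0,0,0],
  [0,0,0],
], grip=[33,33,33,33,33,33,33], turn=[0,0,0,0,0,0,0])

```text
clock: 43.4
tool_pos: [0.6098, -0.1078, 0.1929]
ee_rot: [-2.704, 1.571, -2.77]
contact_force: [0.3, 0.5, -0.5]
width: 0.0284
```

Run:
```python
from h import *
need(590,-20,250,-3.9)
C=cam('wrist')
p,d=snapshot('wrist');cv2.imwrite('pics/w27.png',p[:,:,::-1]);np.save('w27d.npy',d);np.save('w27C.npy',np.array([C[0],C[2],np.tile(C[1],(3,1))]))
cv2.imwrite('pics/w27c.png',cv2.resize(p[60:280,240:480,::-1],None,fx=3.2,fy=2.7,interpolation=cv2.INTER_CUBIC))
p,d=snapshot('scene');cv2.imwrite('pics/s27.png',cv2.resize(p[200:300,290:430,::-1],None,fx=5.5,fy=5.5,interpolation=cv2.INTER_CUBIC))
```

```text
t 43.4 at [ 609.8 -107.8  192.9] jaw -3.8 q [-0.62  0.5   0.99  1.58 -0.43  1.29  0.36] w 28.4 F [ 0.3  0.5 -0.5]
  d [-19.8  87.8  57.1] turn rad -0.002
```

View pics/w27c.png

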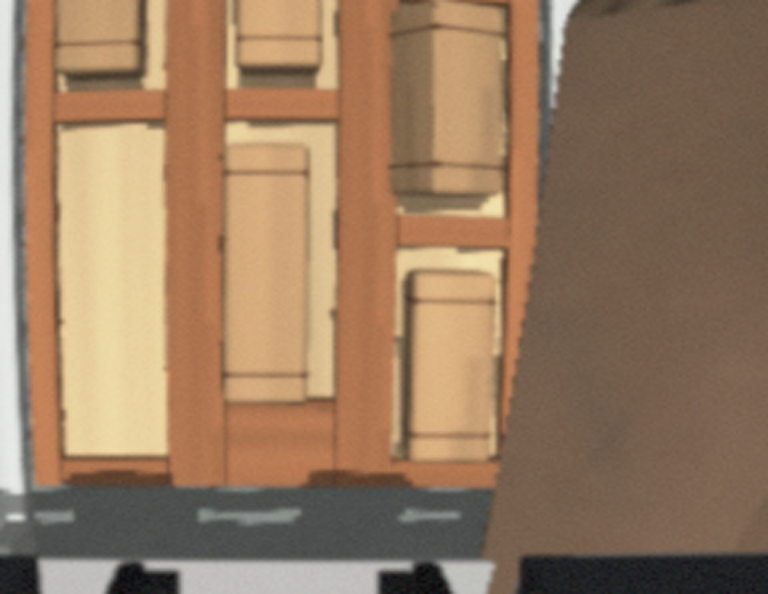

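View pics/s27.png

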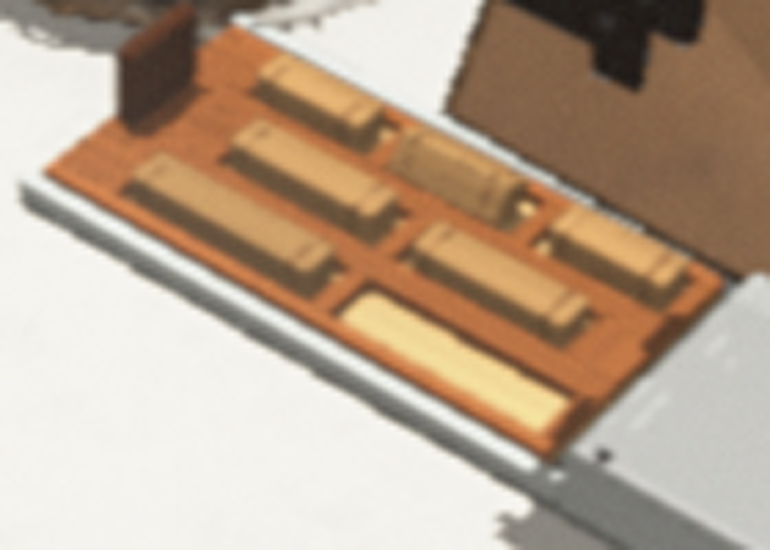

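Run:
```python
from h import *
K,A,p=np.load('w27C.npy');C=(K,p[0],A)
f=lambda u,v:[240+u/3.2,60+v/2.7]
print((wray([f(440,30),f(430,165),f(490,190)],.038,C)*1000).round(1))
print('S0 pocket right/left wall top',(wray([f(395,215),f(505,215)],.0175,C)*1000).round(1))
print('M-50 edges z31',(wray([f(226,270),f(308,270)],.031,C)*1000).round(1),'pocket M floor right',(wray([f(336,270)],.009,C)*1000).round(1))
print('S-80 z31',(wray([f(410,350),f(492,350),f(440,270)],.031,C)*1000).round(1))
d=np.load('w27d.npy')
for u,v in [(400,100),(432,100),(440,100),(470,100),(500,100),(450,350)]:
    x,y=f(u,v);print(u,v,d[int(y),int(x)])
```

```text
[[658.   16.5  38. ]
 [652.8 -24.5  38. ]
 [667.6 -32.5  38. ]]
S0 pocket right/left wall top [[645.2 -38.9  17.5]
 [675.  -40.1  17.5]]
M-50 edges z31 [[599.8 -53.1  31. ]
 [620.7 -54.5  31. ]] pocket M floor right [[628.9 -56.    9. ]]
S-80 z31 [[645.6 -80.5  31. ]
 [667.2 -81.6  31. ]
 [654.6 -56.3  31. ]]
400 100 0.29229295
432 100 0.28004053
440 100 0.28019112
470 100 0.28461483
500 100 0.28837848
450 350 0.3051867
```

Call:
move_arm([
  [3,10,0],
  [3,10,0],
  [3,10,0],
  [3,10,0],
  [3,10,0],
  [3,10,0],
  [3,10,0],
  [3,10,-10],
  [3,10,-20],
  [2,10,-20],
  [0,0,-20],
  [0,0,0],
], grip=[0,0,0,0,0,0,0,0,0,0,0,0], turn=[0.143,0.143,0.143,0.143,0.143,0.143,0.143,0.143,0.143,0.143,0.141,0])

```text
clock: 44.7
tool_pos: [0.6372, -0.0073, 0.121]
ee_rot: [1.413, 1.567, 2.921]
contact_force: [-0.7, -0.6, 0.1]
width: 0.0006
```

Call:
move_arm([
  [0,0,0],
  [0,0,0],
  [0,0,0],
], grip=[0,0,0], turn=[0,0,0])

```text
clock: 45.0
tool_pos: [0.6394, -0.0092, 0.1248]
ee_rot: [-1.251, 1.568, 0.25]
contact_force: [1.2, 0.6, -0.2]
width: 0.0008
```

Run:
```python
from h import *
need(638.5,-8,47,86.1)
C=cam('wrist')
p,d=snapshot('wrist');cv2.imwrite('pics/w28.png',p[:,:,::-1])
```

```text
t 45.0 at [639.4  -9.2 124.8] jaw 86.0 q [-0.51  0.5   0.6   1.59 -0.3   1.15  1.66] w 0.8 F [ 1.2  0.6 -0.2]
  d [ -0.9   1.2 -77.8] turn rad 0.002
```

View pics/w28.png

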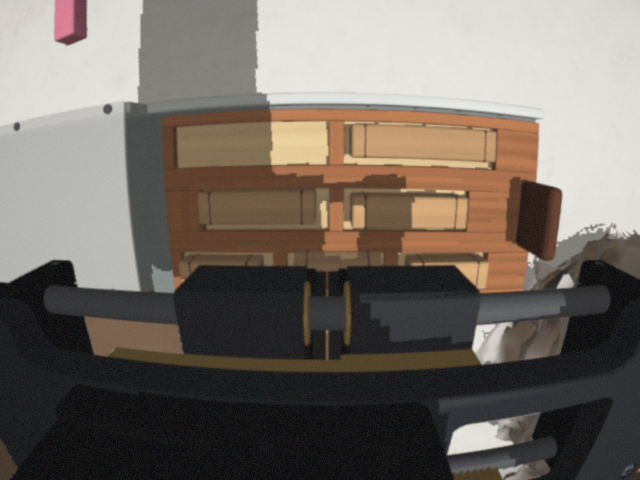

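Call:
move_arm([
  [-2,0,-25],
  [0,0,-30],
  [0,0,-17],
  [0,0,-6],
  [0,0,0],
  [0,0,0],
], grip=[0,0,0,0,0,0], turn=[0,0,0,0,0,0])

```text
clock: 45.65
tool_pos: [0.6376, -0.0093, 0.0468]
ee_rot: [-1.264, 1.568, 0.239]
contact_force: [0.3, 0.6, -0.1]
width: 0.0005
```

Run:
```python
from h import *
need(638.5,-8,47,86.1)
p,d=snapshot('wrist');cv2.imwrite('pics/w29.png',p[:,:,::-1])
p,d=snapshot('scene');cv2.imwrite('pics/s29.png',cv2.resize(p[200:300,290:430,::-1],None,fx=5.5,fy=5.5,interpolation=cv2.INTER_CUBIC))
```

```text
t 45.65 at [637.6  -9.3  46.8] jaw 86.1 q [-0.48  0.58  0.56  1.65 -0.36  1.01  1.7 ] w 0.5 F [ 0.3  0.6 -0.1]
  d [0.9 1.3 0.2] turn rad -0.0
```

View pics/s29.png

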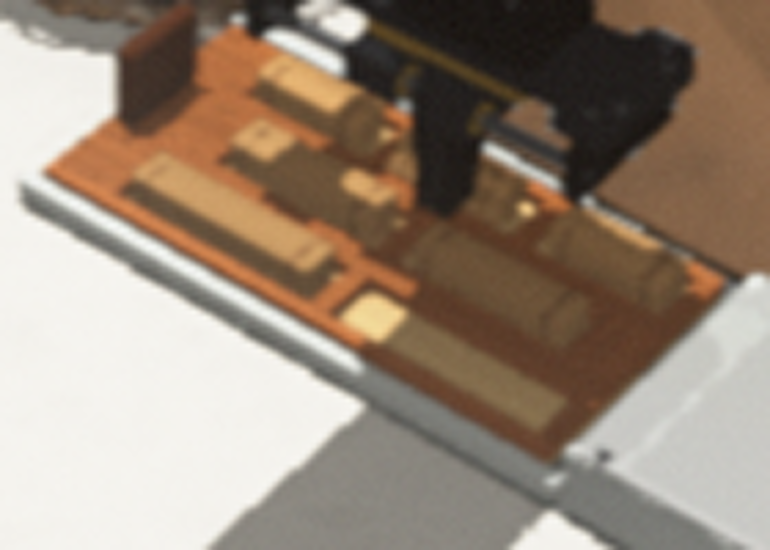

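Finger sits between the rows, as planned. Push +x.

Call:
move_arm([
  [3,1,0],
  [2,0,0],
  [2,0,0],
  [1,0,0],
  [0,0,0],
  [0,0,0],
  [0,0,0],
], grip=[0,0,0,0,0,0,0], turn=[0,0,0,0,0,0,0])

```text
clock: 46.45
tool_pos: [0.6447, -0.0082, 0.0455]
ee_rot: [-0.823, 1.57, 0.68]
contact_force: [-0.1, 0.0, -0.3]
width: 0.0006
```

Run:
```python
from h import *
need(638.5,-8,47,86.1)
p,d=snapshot('wrist');cv2.imwrite('pics/w30.png',cv2.resize(p[150:350,150:500,::-1],None,fx=2,fy=2))
p,d=snapshot('scene');cv2.imwrite('pics/s30.png',cv2.resize(p[200:300,290:430,::-1],None,fx=5.5,fy=5.5,interpolation=cv2.INTER_CUBIC))
```

```text
t 46.45 at [644.7  -8.2  45.5] jaw 86.1 q [-0.47  0.6   0.56  1.63 -0.36  1.02  1.7 ] w 0.6 F [-0.1  0.  -0.3]
  d [-6.2  0.2  1.5] turn rad -0.0
```

View pics/s30.png

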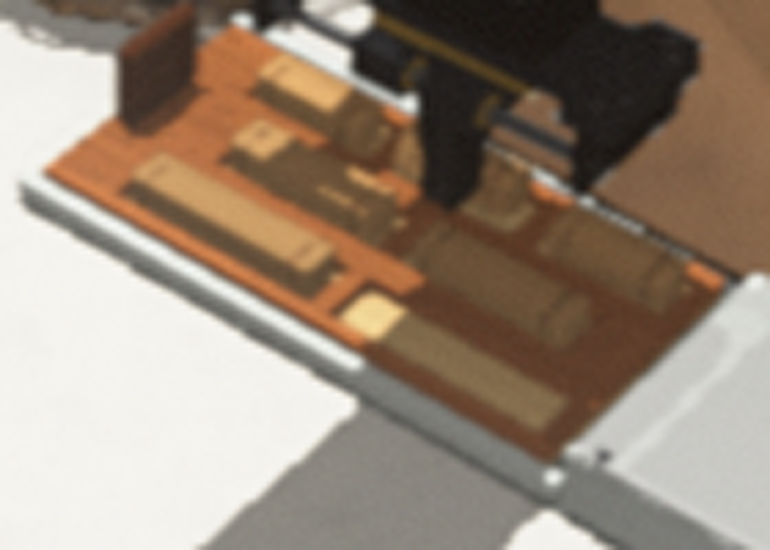

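View pics/w30.png

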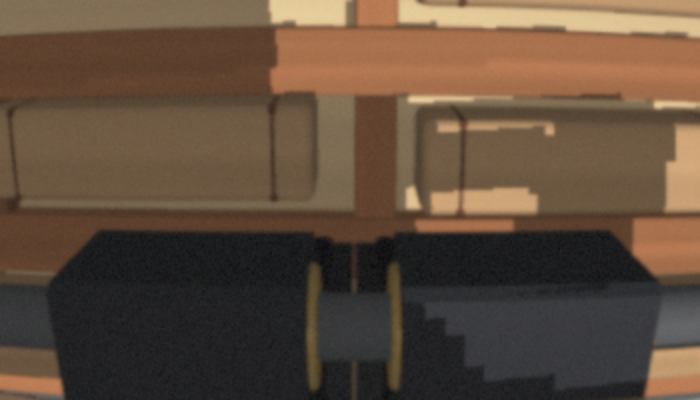

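Finger moved about 7 mm. Retreat a little, lift and look again.

Call:
move_arm([
  [-2,0,0],
  [0,0,25],
  [0,0,40],
  [0,0,40],
  [-25,-20,20],
  [-30,-30,0],
  [-30,-30,0],
  [0,0,0],
  [0,0,0],
  [0,0,0],
], grip=[0,0,0,0,0,0,0,0,0,0], turn=[0,0,0,0,0,0,0,0,0,0])

```text
clock: 47.55
tool_pos: [0.5583, -0.0871, 0.1706]
ee_rot: [-0.825, 1.569, 0.679]
contact_force: [-0.0, -0.5, -0.1]
width: 0.0004
```

Run:
```python
from h import *
need(638.5,-8,47,86.1)
p,d=snapshot('top');cv2.imwrite('pics/t31.png',cv2.resize(p[165:240,268:400,::-1],None,fx=6,fy=6,interpolation=cv2.INTER_CUBIC))
p,d=snapshot('scene');cv2.imwrite('pics/s31.png',cv2.resize(p[200:300,290:430,::-1],None,fx=5.5,fy=5.5,interpolation=cv2.INTER_CUBIC))
```

```text
t 47.55 at [558.3 -87.1 170.6] jaw 86.2 q [-0.5   0.29  0.68  1.75 -0.19  1.17  1.74] w 0.4 F [-0.  -0.5 -0.1]
  d [  80.2   79.1 -123.6] turn rad -0.002
```

View pics/s31.png

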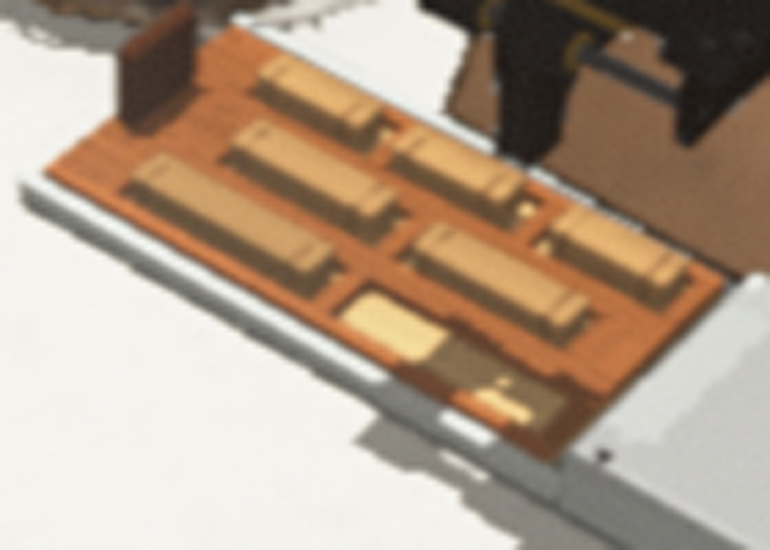

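View pics/t31.png

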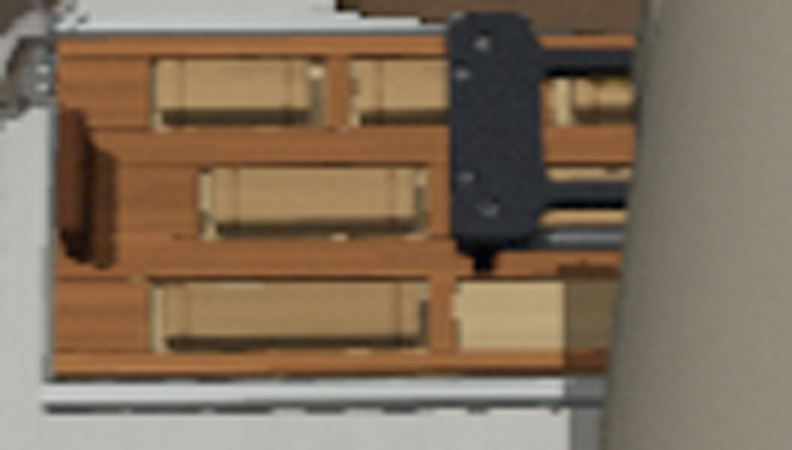

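All six sticks are flat in their pockets. The space by the bottles is tight, so I first push the tray back about 25 mm using the empty long pocket's end wall. After that I push on the tab.

Call:
move_arm([
  [4,8,-20],
  [4,8,-40],
  [0,0,-40],
  [0,0,-20],
  [0,0,0],
  [0,0,0],
  [0,0,0],
  [0,0,0],
], grip=[0,0,0,0,0,0,0,0], turn=[0,0,0,0,0,0,0,0])

```text
clock: 48.45
tool_pos: [0.5668, -0.0721, 0.052]
ee_rot: [-1.243, 1.568, 0.26]
contact_force: [0.1, 0.5, 0.2]
width: 0.0006
```

Run:
```python
from h import *
need(567,-70,32,86.1)
p,d=snapshot('scene');cv2.imwrite('pics/s32.png',cv2.resize(p[200:300,290:430,::-1],None,fx=5.5,fy=5.5,interpolation=cv2.INTER_CUBIC))
```

```text
t 48.45 at [566.8 -72.1  52. ] jaw 86.1 q [-0.45  0.45  0.61  1.83 -0.31  0.95  1.8 ] w 0.6 F [0.1 0.5 0.2]
  d [  0.2   2.1 -20. ] turn rad -0.0
```

View pics/s32.png

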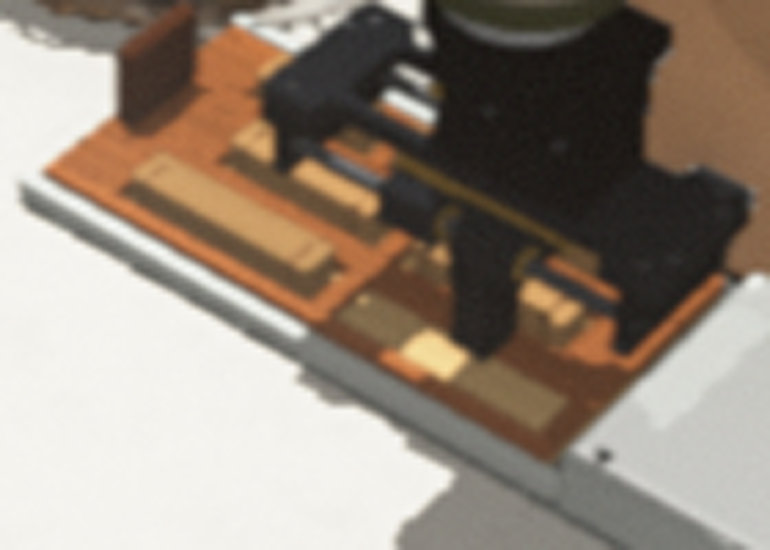

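Call:
move_arm([
  [0,0,-12],
  [0,0,-7],
  [0,0,0],
  [-1,-12,0],
  [-1,-12,0],
  [-1,-12,0],
  [-1,-12,0],
  [0,0,0],
], grip=[0,0,0,0,0,0,0,0], turn=[0,0,0,0,0,0,0,0])

```text
clock: 49.3
tool_pos: [0.5614, -0.1231, 0.0319]
ee_rot: [-2.002, 1.569, -0.502]
contact_force: [0.4, 0.3, 0.2]
width: 0.0005
```

Run:
```python
from h import *
need(564,-120,32,86.1)
p,d=snapshot('scene');cv2.imwrite('pics/s33.png',cv2.resize(p[200:300,290:430,::-1],None,fx=5.5,fy=5.5,interpolation=cv2.INTER_CUBIC))
```

```text
t 49.3 at [ 561.4 -123.1   31.9] jaw 85.9 q [-0.36  0.49  0.61  1.83 -0.34  0.92  1.9 ] w 0.5 F [0.4 0.3 0.2]
  d [2.6 3.1 0.1] turn rad 0.003
```

View pics/s33.png

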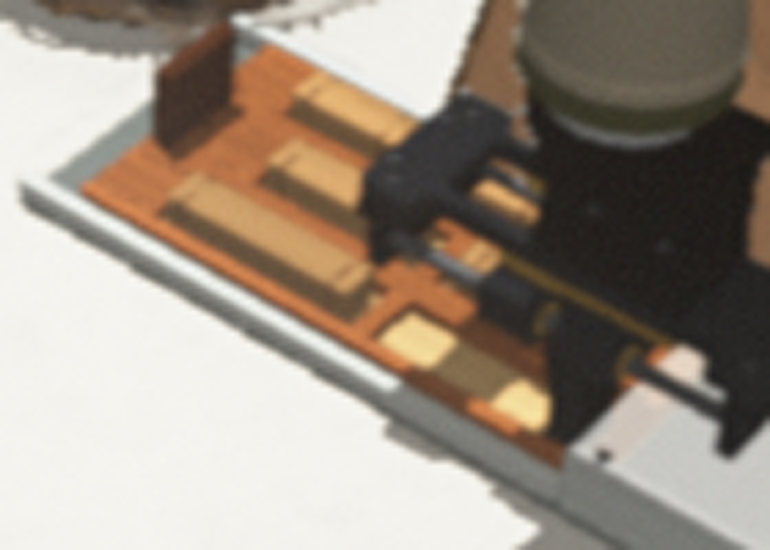

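Call:
move_arm([
  [0,5,0],
  [0,2,40],
  [0,0,45],
  [0,0,45],
  [5,40,10],
  [8,42,0],
  [8,42,0],
  [8,42,0],
  [8,42,0],
  [8,42,0],
  [6,10,0],
  [0,0,0],
], grip=[0,0,0,0,0,0,0,0,0,0,0,0], turn=[0,0,0,0,0.1,0.1,0.1,0.1,0.1,0.09,0,0])

```text
clock: 50.55
tool_pos: [0.6125, 0.15, 0.1711]
ee_rot: [-0.327, 1.57, 1.77]
contact_force: [-0.4, -0.3, 0.1]
width: 0.0003
```

Call:
move_arm([
  [0,0,0],
  [0,0,0],
  [0,0,0],
], grip=[0,0,0], turn=[0,0,0])

```text
clock: 50.85
tool_pos: [0.6128, 0.1452, 0.1718]
ee_rot: [-1.119, 1.57, 0.972]
contact_force: [0.1, -0.8, 0.1]
width: 0.0001
```

Run:
```python
from h import *
need(612,146,64,120)
p,d=snapshot('scene');cv2.imwrite('pics/s34.png',cv2.resize(p[150:300,260:460,::-1],None,fx=3.8,fy=3.8,interpolation=cv2.INTER_CUBIC))
C=cam('top')
p,d=snapshot('top');h=cv2.cvtColor(p,cv2.COLOR_RGB2HSV)
m=cv2.inRange(h,(0,100,20),(12,255,110));m[:, :268]=0;m[:,380:]=0;m[:170]=0;m[225:]=0
cs=[c for c in cv2.findContours(m,0,1)[0] if cv2.contourArea(c)>30]
for c in cs: print(cv2.boundingRect(c),cv2.minAreaRect((ray(c[:,0],.062,C)[:,:2]*1000).astype(np.float32)))
cv2.imwrite('pics/t34.png',cv2.resize(p[150:250,240:400,::-1],None,fx=4.8,fy=4.8))
```

```text
t 50.85 at [612.8 145.2 171.8] jaw 119.8 q [-0.67  0.41  0.47  1.56 -0.19  1.22  1.93] w 0.1 F [ 0.1 -0.8  0.1]
  d [  -0.8    0.8 -107.8] turn rad 0.004
(321, 205, 26, 7) ((582.8432006835938, 17.85716438293457), (56.70655822753906, 14.166560173034668), 85.35594940185547)
(305, 187, 31, 6) ((629.218505859375, 44.89605712890625), (68.58721160888672, 12.003888130187988), 85.36976623535156)
```

View pics/s34.png

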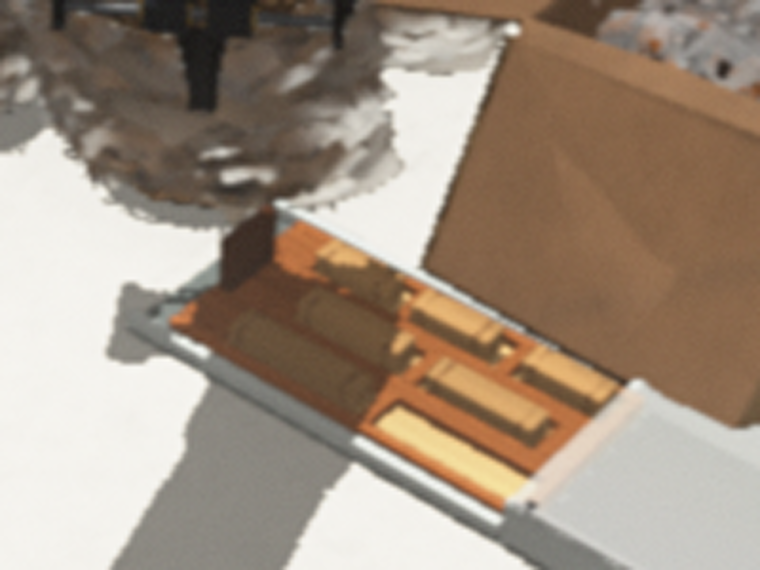

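View pics/t34.png

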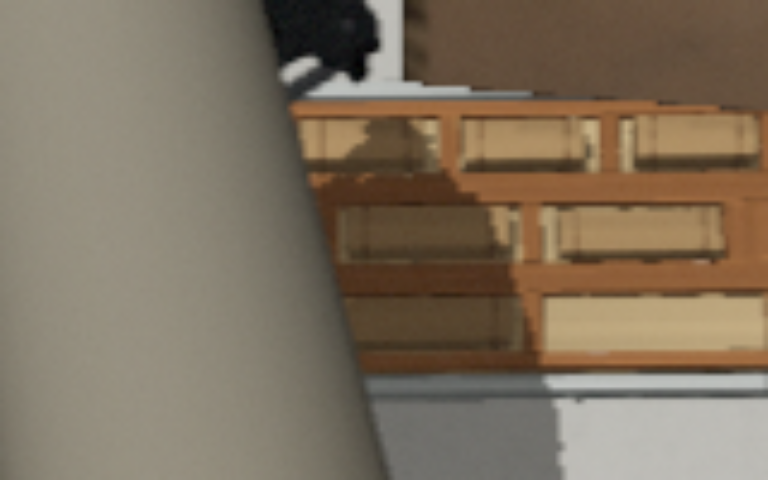

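Call:
move_arm([
  [0,1,-35],
  [0,0,-30],
  [0,0,0],
  [0,0,0],
  [0,0,0],
], grip=[0,0,0,0,0], turn=[0,0,0,0,0])

```text
clock: 51.45
tool_pos: [0.6139, 0.1478, 0.1086]
ee_rot: [-1.557, 1.568, 0.536]
contact_force: [0.2, -0.3, 1.0]
width: -0.0
```

Run:
```python
from h import *
need(612,146,64,120)
C=cam('wrist')
p,d=snapshot('wrist');cv2.imwrite('pics/w35.png',p[:,:,::-1])
```

```text
t 51.45 at [613.9 147.8 108.6] jaw 119.9 q [-0.66  0.47  0.45  1.62 -0.23  1.1   1.95] w -0.0 F [ 0.2 -0.3  1. ]
  d [ -1.9  -1.8 -44.6] turn rad 0.002
```

View pics/w35.png

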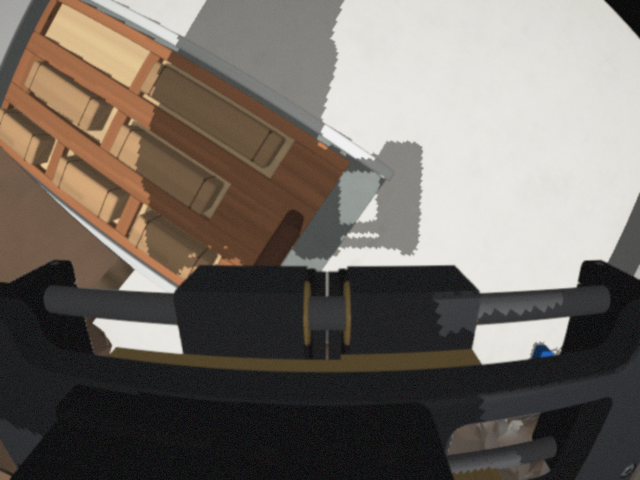

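Run:
```python
from h import *
C=cam('wrist');print((wray([[290,211],[302,218],[302,240],[283,262]],.062,C)*1000).round(1));print(get_state()['tool_pos'])
```

```text
[[594.6 115.2  62. ]
 [594.8 122.4  62. ]
 [605.1 128.2  62. ]
 [621.1 125.2  62. ]]
[0.61392139 0.1479134  0.10860486]
```

Call:
move_arm([
  [-2,2,-20],
  [0,0,-20],
  [0,0,-6],
  [0,0,0],
  [0,0,0],
], grip=[0,0,0,0,0], turn=[0,0,0,0,0])

```text
clock: 52.0
tool_pos: [0.6116, 0.1499, 0.062]
ee_rot: [-1.482, 1.568, 0.611]
contact_force: [0.3, 0.7, 0.6]
width: 0.0005
```

Call:
move_arm([
  [0,-8,0],
  [-1,-20,0],
  [-2,-25,0],
  [-2,-25,0],
  [-2,-25,0],
  [-2,-25,0],
  [-2,-25,0],
  [-1,-20,0],
  [0,0,0],
  [0,0,0],
], grip=[0,0,0,0,0,0,0,0,0,0], turn=[0,0,0,0,0,0,0,0,0,0])

```text
clock: 53.0
tool_pos: [0.5991, -0.0231, 0.0612]
ee_rot: [-1.229, 1.569, 0.863]
contact_force: [-0.1, 0.0, 1.0]
width: 0.0003
```

Run:
```python
from h import *
need(600,-80,64,120)
p,d=snapshot('scene');cv2.imwrite('pics/s36.png',cv2.resize(p[180:360,280:540,::-1],None,fx=3,fy=3,interpolation=cv2.INTER_CUBIC))
```

```text
t 53.0 at [599.1 -23.1  61.2] jaw 119.9 q [-0.42  0.47  0.48  1.74 -0.26  0.99  2.25] w 0.3 F [-0.1  0.   1. ]
  d [  0.9 -56.9   2.8] turn rad 0.002
```

View pics/s36.png

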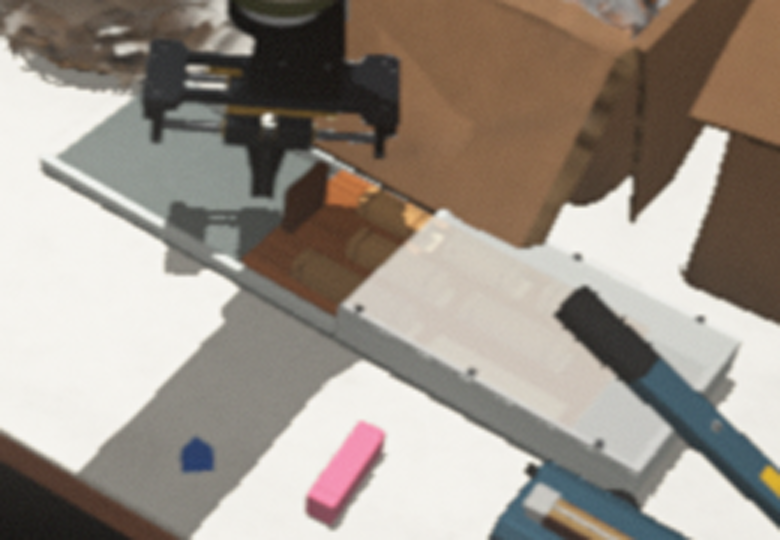

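Call:
move_arm([
  [-1,-15,0],
  [-1,-18,0],
  [-1,-14,0],
  [0,-7,0],
  [0,-3,0],
  [0,0,0],
  [0,0,0],
], grip=[0,0,0,0,0,0,0], turn=[0,0,0,0,0,0,0])

```text
clock: 53.75
tool_pos: [0.596, -0.0797, 0.0606]
ee_rot: [-1.011, 1.57, 1.082]
contact_force: [-1.4, -0.3, 0.7]
width: 0.0004
```

Call:
move_arm([
  [0,-3,0],
  [0,-2,0],
  [0,0,0],
], grip=[0,0,0], turn=[0,0,0])

```text
clock: 54.05
tool_pos: [0.5958, -0.0852, 0.0606]
ee_rot: [-0.873, 1.57, 1.22]
contact_force: [-0.3, 0.8, -0.1]
width: 0.0005
```

Call:
move_arm([
  [0,-2,0],
  [0,-2,0],
  [0,0,0],
  [0,0,0],
], grip=[0,0,0,0], turn=[0,0,0,0])

```text
clock: 54.45
tool_pos: [0.5957, -0.0885, 0.0605]
ee_rot: [-0.439, 1.569, 1.654]
contact_force: [-2.1, 4.7, 0.8]
width: 0.0008
```

Run:
```python
from h import *
need(600,-80,64,120)
p,d=snapshot('scene');cv2.imwrite('pics/s37.png',cv2.resize(p[210:360,340:540,::-1],None,fx=3.8,fy=3.8,interpolation=cv2.INTER_CUBIC))
p,d=snapshot('wrist');cv2.imwrite('pics/w37.png',p[:,:,::-1])
```

```text
t 54.45 at [595.7 -88.5  60.5] jaw 119.9 q [-0.32  0.48  0.5   1.74 -0.27  0.99  2.37] w 0.8 F [-2.1  4.7  0.8]
  d [4.3 8.5 3.5] turn rad 0.001
```

View pics/s37.png

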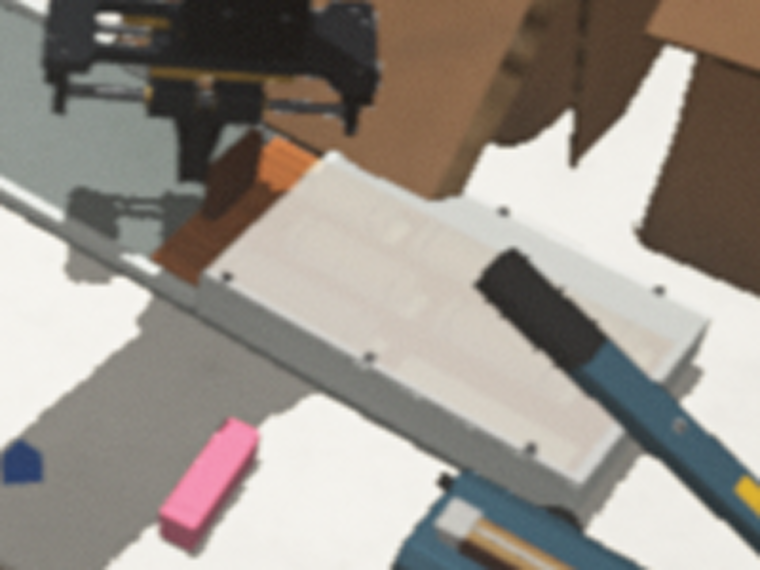

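View pics/w37.png

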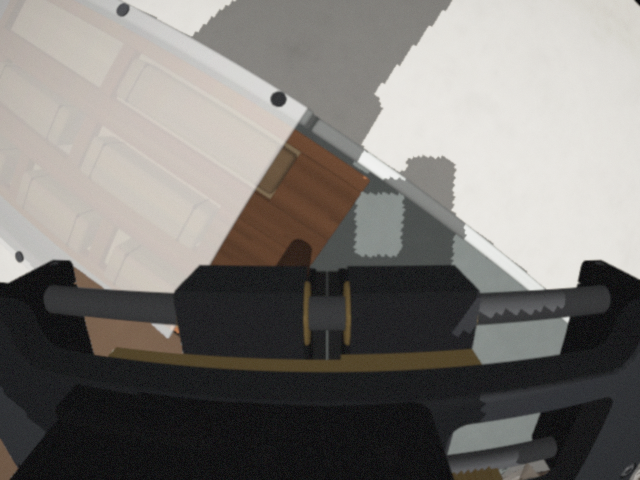

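Call:
move_arm([
  [0,-3,0],
  [0,-3,0],
  [0,-2,0],
  [0,0,0],
  [0,0,0],
], grip=[0,0,0,0,0], turn=[0,0,0,0,0])

```text
clock: 55.05
tool_pos: [0.5957, -0.0894, 0.0605]
ee_rot: [-0.321, 1.561, 1.777]
contact_force: [-6.8, 25.4, 7.7]
width: 0.0005
```

Run:
```python
from h import *
need(600,-80,64,120)
C=cam('wrist')
p,d=snapshot('wrist');cv2.imwrite('pics/w38.png',p[:,:,::-1])
cv2.imwrite('pics/w38c.png',cv2.resize(p[90:270,180:400,::-1],None,fx=3.6,fy=3.3,interpolation=cv2.INTER_CUBIC))
```

```text
t 55.05 at [595.7 -89.4  60.5] jaw 120.2 q [-0.31  0.48  0.49  1.73 -0.28  1.    2.38] w 0.5 F [-6.8 25.4  7.7]
  d [4.3 9.4 3.5] turn rad -0.004
```

View pics/w38c.png

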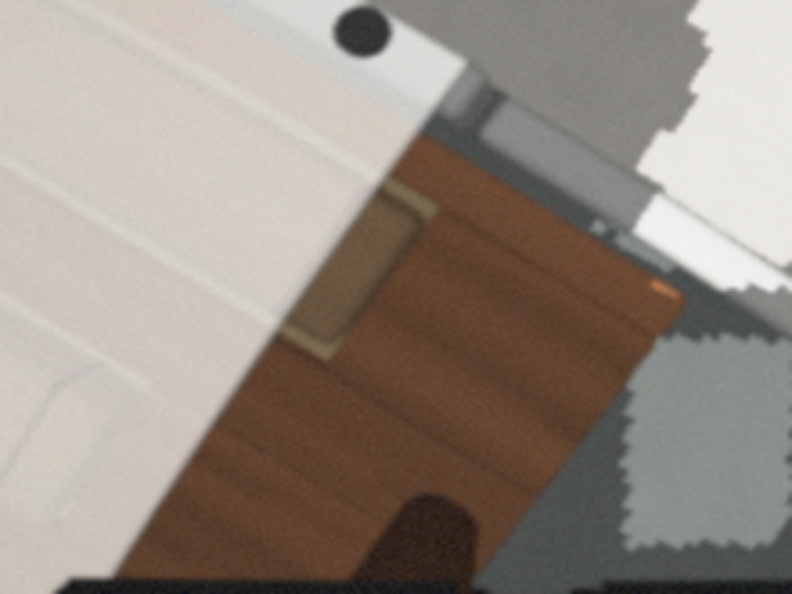

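Run:
```python
from h import *
C=cam('wrist');f=lambda u,v:[180+u/3.6,90+v/3.3]
e=(wray([f(465,62),f(125,565)],.041,C)*1000)[:,:2]
t=(wray([f(685,300),f(480,590)],.0175,C)*1000)[:,:2]
print(e.round(1),t.round(1))
n=np.array([.068,.998])
print('edge',e@n,'tray end',t@n)
```

```text
[[ 527.4 -137.5]
 [ 609.7 -141.9]] [[541.7 -94.6]
 [596.6 -96.1]]
edge [-101.3170588  -100.19188508] tray end [-57.57993173 -55.38908942]
```

Call:
move_arm([
  [0,12,0],
  [0,8,10],
  [0,0,45],
  [0,0,45],
  [-20,0,30],
  [-25,40,10],
  [-25,40,0],
  [-25,40,0],
  [0,0,0],
  [0,0,0],
], grip=[0,0,0,0,0,0,0,0,0,0], turn=[0,0,0,0,-0.1,-0.14,-0.14,-0.14,0,0])

```text
clock: 56.1
tool_pos: [0.5092, 0.0308, 0.2009]
ee_rot: [-1.289, 1.568, 0.329]
contact_force: [0.5, -0.4, 0.1]
width: 0.0006
```

Run:
```python
from h import *
need(600,-80,64,120)
p,d=snapshot('top');cv2.imwrite('pics/t39.png',p[:,:,::-1]);cv2.imwrite('pics/t39c.png',cv2.resize(p[150:250,360:520,::-1],None,fx=4.9,fy=4.9,interpolation=cv2.INTER_CUBIC))
p,d=snapshot('scene');cv2.imwrite('pics/s39.png',p[:,:,::-1])
```

```text
t 56.1 at [509.2  30.8 200.9] jaw 92.7 q [-0.66  0.1   0.55  1.84 -0.06  1.21  1.52] w 0.6 F [ 0.5 -0.4  0.1]
  d [  90.8 -110.8 -136.9] turn rad 0.476
```

View pics/t39c.png

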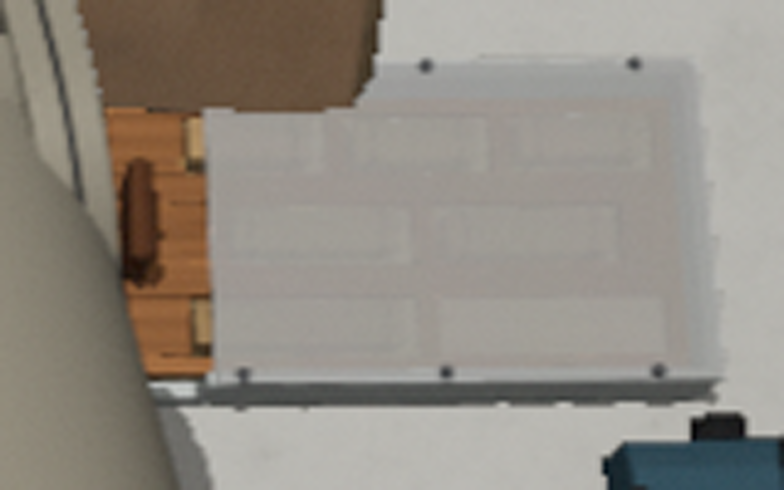

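View pics/s39.png

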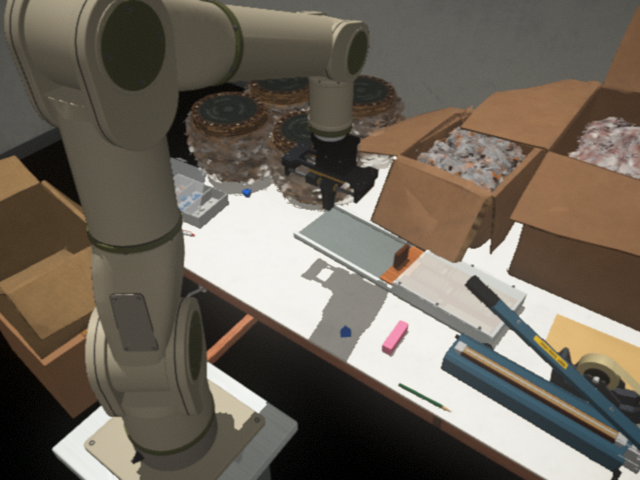

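The views show the tray home, its end 44 mm past the cover edge as it should be. No sticks are left on the table, and the pen and pencil lie as they did.

```bash
python3 -c "
from cell import *
print(finish_job())"
```

```text
the job is handed in; nothing more can be done
None
```

I drew the tray fully out and put all six sticks (one 100 mm, two 80 mm, three 60 mm) flat in the rows for their lengths. Then I pushed the tray home and handed the job in at about 56 s; it gave no verdict.

- **Mended on the way:**
  - My first try at the third short stick lifted before the jaws had closed, so I picked it up again.
  - One medium stick was knocked about 5 cm aside, so I measured it again before picking it.
  - The short stick in the middle pocket came down with one edge propped on the pocket wall. I nudged it across with a fingertip, and the next view showed it flat.
- **Last checks:**
  - The tray pressed against its stop at about 25 N.
  - Its end measured 44 to 45 mm past the cover edge, against 44 mm when home.
  - The sticks went under the cover without catching, and none were left on the table.
  - The pencil, pen and pink bar were not touched.
- **Not checked as closely:** once the tray was home I could see the sticks only faintly through the clear cover. Their exact positions rest on the views taken before the push. One medium stick sat 3 to 4 mm off its row's middle line, within the 8 mm allowed.

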